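# Change over the check fixture and hang up the gauges

## Task

Set the measuring fixture up: throw its toggle clamp fully open, zero it by laying any one gauge fully down in the nest, eye end away from the clamp, and swinging the clamp shut on it, then throw the clamp fully open again and put the sample carrier (the bar with a solid round head) in the nest in the gauge's place, chip up and head away from the clamp, and shut the clamp on it. Hang every gauge by its eye on the rack's pegs, whichever are handy, so that it hangs down freely, and leave the dish, the jar and the black box where they are.

Things in the scene. Friction and masses are not known exactly. Their poses are not given: they have to be found in the camera images.
- gauge_a: Flat steel gauge, 6 mm thick, 116 mm long, 0.13 kg: bar 24 mm wide with a ring (eye) at one end, 42 mm outside, 26 mm hole. Origin: middle of the bar's underside, 46 mm from the eye's centre, 49 mm from the plain end (grip here across the width). +x to the eye, +z up as it starts. Starts flat on the bench, eye roughly away from the robot; always there. All gauges are alike.
- gauge_b: Flat steel gauge, 6 mm thick, 116 mm long, 0.13 kg: bar 24 mm wide with a ring (eye) at one end, 42 mm outside, 26 mm hole. Origin: middle of the bar's underside, 46 mm from the eye's centre, 49 mm from the plain end (grip here across the width). +x to the eye, +z up as it starts. Starts flat on the bench, eye roughly away from the robot; may be absent.
- gauge_c: Flat steel gauge, 6 mm thick, 116 mm long, 0.13 kg: bar 24 mm wide with a ring (eye) at one end, 42 mm outside, 26 mm hole. Origin: middle of the bar's underside, 46 mm from the eye's centre, 49 mm from the plain end (grip here across the width). +x to the eye, +z up as it starts. Starts flat on the bench, eye roughly away from the robot; may be absent.
- gauge_d: Flat steel gauge, 6 mm thick, 116 mm long, 0.13 kg: bar 24 mm wide with a ring (eye) at one end, 42 mm outside, 26 mm hole. Origin: middle of the bar's underside, 46 mm from the eye's centre, 49 mm from the plain end (grip here across the width). +x to the eye, +z up as it starts. Starts flat on the bench, eye roughly away from the robot; may be absent.
- gauge_a_eye (a point): Centre of the hole of gauge_a, at half thickness: 46 mm along x and 3 mm along z from its origin; axes as the gauge's.
- gauge_b_eye (a point): Centre of the hole of gauge_b, at half thickness: 46 mm along x and 3 mm along z from its origin; axes as the gauge's.
- gauge_c_eye (a point): Centre of the hole of gauge_c, at half thickness: 46 mm along x and 3 mm along z from its origin; axes as the gauge's.
- gauge_d_eye (a point): Centre of the hole of gauge_d, at half thickness: 46 mm along x and 3 mm along z from its origin; axes as the gauge's.
- carrier: Aluminium sample carrier, 0.09 kg: outline, origin and axes as a gauge (bar 24 x 6 mm, 116 mm long), but its round head, 42 mm across, is a solid disc bearing a black square chip (20 mm wide, 2 mm high) on top. Origin: bar's underside, 46 mm from the head's centre. +x to the head, +z up. Starts flat on the bench among the gauges, chip up, head roughly away from the robot.
- carrier_head (a point): Centre of the carrier's head at half thickness: 46 mm along x, 3 mm along z from its origin.
- fixture: Check fixture, fixed to the bench: base plate 190 x 85 x 6 mm, two dark grooved saddles, toggle clamp at its -x end. Origin on the bench under the nest; +x from the clamp to where the part's head sticks out, roughly to the robot's left; +z up. Saddles at x -48 to -20 and 18 to 25 mm; between them a gap, 16 mm deep below the part, lets fingers take the part across its width at x = 0.
- nest (a point): Where the origin of a seated gauge or carrier belongs: saddle floor, 22 mm above the bench; axes as the fixture's (part's +x along +x). The groove is 29 mm wide for the 24 mm bar, with side lips 5 mm high; an end stop, 32 mm above the bench, begins 6 mm beyond the bar's plain end.
- toggle (a joint): Toggle clamp angle, rad: 0 shut on a 6 mm part, -0.12 shut on an empty nest (as it starts), 1.55 fully open. One rigid L: 50 mm hold-down arm (along +x when shut) and 96 mm handle (upright when shut), on a level pivot along the fixture's y at x = -84 mm, 48 mm above the bench. Opening throws the handle to -x and down level; the arm then stands upright, its end 106 mm high.
- toggle_grip (a point): On the clamp's handle (black, 16 mm thick), 80 mm from the pivot; axes turn with the clamp: z along the handle outwards, x along the arm. Over-centre by weight: falls shut below about 0.8 rad, open above; 1 to 4 N at handle or arm throws it. Pinch or push the handle, or push the upright arm. Arm 14 mm wide, 10 mm thick; shut, its top is 53 mm above the bench.
- toggle_foot (a point): Underside of the clamp's rubber foot (15 mm across), 50 mm along the arm from the pivot, 20 mm below the arm's middle (it sticks out 20 mm to +x when open). It presses the part's bar 34 mm to -x of the nest point.
- rack: Peg rack fixed to the bench: two posts, 290 mm apart overall, carry a level cross rail 12 mm thick, 136 to 158 mm above the bench (open below), with four pegs 70 mm apart on its front face, which looks along its -x, roughly to the robot. Origin on the bench under the middle of the front face; z up; pegs at y = -105, -35, 35, 105 mm. Its base, 12 mm high, reaches 10 mm in front of the face.
- peg0_root (a point): Peg 0: where its axis meets the rail's front face, 150 mm above the bench. Round steel, 8 mm across, sloping up at 45 degrees away from the face; its tip is 37 mm out (rack -x) and 37 mm higher. Any peg serves any gauge. A gauge held level, its eye passed down along the peg and let go near mid-peg, swings down by itself and hangs.
- peg1_root (a point): Peg 1: where its axis meets the rail's front face, 150 mm above the bench. Round steel, 8 mm across, sloping up at 45 degrees away from the face; its tip is 37 mm out (rack -x) and 37 mm higher. Any peg serves any gauge. A gauge held level, its eye passed down along the peg and let go near mid-peg, swings down by itself and hangs.
- peg2_root (a point): Peg 2: where its axis meets the rail's front face, 150 mm above the bench. Round steel, 8 mm across, sloping up at 45 degrees away from the face; its tip is 37 mm out (rack -x) and 37 mm higher. Any peg serves any gauge. A gauge held level, its eye passed down along the peg and let go near mid-peg, swings down by itself and hangs.
- peg3_root (a point): Peg 3: where its axis meets the rail's front face, 150 mm above the bench. Round steel, 8 mm across, sloping up at 45 degrees away from the face; its tip is 37 mm out (rack -x) and 37 mm higher. Any peg serves any gauge. A gauge held level, its eye passed down along the peg and let go near mid-peg, swings down by itself and hangs.
- dish: White ceramic plate, 150 mm across, 18 mm high; bystander, leave alone. Origin: centre of its underside.
- jar: Closed glass jar, 52 mm across, 85 mm high; bystander, leave alone. Origin: centre of its underside.
- chipbox: Black plastic box 70 x 70 x 25 mm; bystander, leave alone. Origin: centre of its underside.
Things that resemble listed ones, but are neither listed nor needed, are in the scene too. What is shaped like the carrier but brown, green or yellow is not meant.

How it is judged (in metres and radians):
On the way, in this order (a step that is already met when the one before it is completed fails the run):
1. the toggle clamp is thrown open (value of joint toggle above 1.3 rad), for 0.2 s.
2. a gauge lies seated in the nest, eye away from the clamp, with the clamp still open (value of joint toggle above 1 rad and ((x of gauge_a in the frame of nest between -0.008 and 0.008 m and y of gauge_a in the frame of nest between -0.005 and 0.005 m and z of gauge_a_eye in the frame of nest between 0 and 0.006 m and angle between the x axis of gauge_a and the x axis of nest, either way round below 0.1 rad) or (x of gauge_b in the frame of nest between -0.008 and 0.008 m and y of gauge_b in the frame of nest between -0.005 and 0.005 m and z of gauge_b_eye in the frame of nest between 0 and 0.006 m and angle between the x axis of gauge_b and the x axis of nest, either way round below 0.1 rad) or (x of gauge_c in the frame of nest between -0.008 and 0.008 m and y of gauge_c in the frame of nest between -0.005 and 0.005 m and z of gauge_c_eye in the frame of nest between 0 and 0.006 m and angle between the x axis of gauge_c and the x axis of nest, either way round below 0.1 rad) or (x of gauge_d in the frame of nest between -0.008 and 0.008 m and y of gauge_d in the frame of nest between -0.005 and 0.005 m and z of gauge_d_eye in the frame of nest between 0 and 0.006 m and angle between the x axis of gauge_d and the x axis of nest, either way round below 0.1 rad))), for 0.2 s.
3. the clamp is shut on that gauge (((value of joint toggle between -0.07 and 0.07 rad and contact force between toggle and gauge_a above 0.5 N) or (value of joint toggle between -0.07 and 0.07 rad and contact force between toggle and gauge_b above 0.5 N) or (value of joint toggle between -0.07 and 0.07 rad and contact force between toggle and gauge_c above 0.5 N) or (value of joint toggle between -0.07 and 0.07 rad and contact force between toggle and gauge_d above 0.5 N))), for 0.2 s.
4. the clamp is thrown open again (value of joint toggle above 1.3 rad), for 0.2 s.
5. the carrier lies seated in the nest, chip up and head away from the clamp, with the clamp still open (x of carrier in the frame of nest between -0.008 and 0.008 m and y of carrier in the frame of nest between -0.005 and 0.005 m and z of carrier in the frame of nest between -0.003 and 0.003 m and angle between the x axis of carrier and the x axis of nest, either way round below 0.1 rad and angle between carrier's own z axis and vertical below 0.08 rad and value of joint toggle above 1 rad), for 0.2 s.
6. the clamp is shut on the carrier (value of joint toggle between -0.07 and 0.07 rad and contact force between toggle and carrier above 0.5 N), for 0.2 s.
At the end, for the whole second after the job is handed in: Carrier seated in the nest (8 mm along, 5 across, 3 in height, 0.1 rad; chip up, head away from the clamp), clamp shut on it (joint within 0.07 rad of 0, over 0.5 N), and every gauge present hanging at rest, eye up within 0.45 rad of plumb, its eye centre within 32 mm of a peg root (all of step 6 and x of carrier in the frame of nest between -0.008 and 0.008 m and y of carrier in the frame of nest between -0.005 and 0.005 m and z of carrier in the frame of nest between -0.003 and 0.003 m and angle between the x axis of carrier and the x axis of nest, either way round below 0.1 rad and angle between carrier's own z axis and vertical below 0.08 rad and linear speed of each of carrier, gauge_a, gauge_b, gauge_c, gauge_d below 0.03 m/s and (distance between gauge_a_eye and peg0_root below 0.032 m or distance between gauge_a_eye and peg1_root below 0.032 m or distance between gauge_a_eye and peg2_root below 0.032 m or distance between gauge_a_eye and peg3_root below 0.032 m) and angle between each of gauge_a, gauge_b, gauge_c, gauge_d's own x axis and vertical below 0.45 rad and (distance between gauge_b_eye and peg0_root below 0.032 m or distance between gauge_b_eye and peg1_root below 0.032 m or distance between gauge_b_eye and peg2_root below 0.032 m or distance between gauge_b_eye and peg3_root below 0.032 m) and (distance between gauge_c_eye and peg0_root below 0.032 m or distance between gauge_c_eye and peg1_root below 0.032 m or distance between gauge_c_eye and peg2_root below 0.032 m or distance between gauge_c_eye and peg3_root below 0.032 m) and (distance between gauge_d_eye and peg0_root below 0.032 m or distance between gauge_d_eye and peg1_root below 0.032 m or distance between gauge_d_eye and peg2_root below 0.032 m or distance between gauge_d_eye and peg3_root below 0.032 m)); the robot touches nothing.
It fails at once if the dish is disturbed (moved more than 25 mm) (distance of dish from where it was at the start of the episode above 0.025 m).
It fails at once if the jar is disturbed (moved more than 25 mm) (distance of jar from where it was at the start of the episode above 0.025 m).
It fails at once if the chipbox is disturbed (moved more than 25 mm) (distance of chipbox from where it was at the start of the episode above 0.025 m).
Of gauge_b, gauge_c, gauge_d only 1 to 3 are there at a start; the rules pass over those that are not, and their reading is None.
At some moment in a run one of gauge_a, gauge_b, gauge_c, gauge_d, carrier may be knocked a few centimetres aside while the robot is not near it.
It also fails if it takes over 210 s, if anything falls off the work surface, if the arm or the gripper's body presses on something with over 40 N, if the wrist force passes 120 N, or if a joint passes its speed limit or range.

## Robot

A 6-joint arm with a two-finger parallel gripper is mounted at the origin on the work surface. World frame = base frame: x ahead of the robot, y to its left, z up, the work surface at z = 0. Lengths are in mm, angles in rad, forces in N, time in s.
With the tool pointing down it reaches from about 275 to 725 mm from the base axis. Payload 5.6 kg.
Tool frame: the origin (TCP) lies midway between the tips of the shut fingers; the grasp point (between the pads) lies pinch_z behind it (pinch_z is the distance from the TCP to the grasp point, in mm); z points along the fingers, y is the line along which they close (so a half turn about z gives the same grasp; the last joint's range is limited). The gripper opens to 85 mm and grips with 20 to 120 N. Pads are 22 mm wide; open, the fingers measure 114 mm over their backs; the gripper's body (76 mm by 85 mm) begins 54 mm behind the grasp point. The pads swing forward as they close: fully open they stand 13 mm farther back than shut.
Start: joints at [-0.872, 0.255, 0.108, 0, -1.424, -0.285], TCP at [221.168, -503.565, 231.283] pointing down, gripper open.
Joint ranges: [-2.95, 2.95], [-1.21, 1.97], [-1.09, 1.5], [-2.87, 1.71], [-2.94, -0.07], [-3.05, 3.05]. Speed limits (rad/s): [2.57, 2.57, 3.14, 3.14, 3.14, 3.14].

## Interface

Orientations are given as a 3x3 rotation matrix whose columns are the frame's x, y, z axes.
In Python, from rig import * gives the robot as it stands.
- The arm moves only by the tool send_rows, never from a script. Its argument "deltas" is a list of rows, each a list of 5 numbers: the shift along the tool's x, y, z in cm, then the turn about the tool's z in units of 5 degrees (1.0 is 5 degrees), then the finger opening in cm, from 0 to 8.54. In form: [[dx, dy, dz, twist, fingers], ...]. A call has exactly 8 rows; each row is the pose to reach, as a shift and turn from the pose commanded when the call began, along the tool's axes at that moment; what a row does not reach only later rows make up. A row lasts 1/10 s, in which the tool goes at most 50 mm and 8.59 degrees, less where a joint would pass 70% of its speed; a pose out of reach is approached as far as the arm can. A call with a gripper value outside its range is refused whole. The fingers move at their own pace and stop on an object; the grip force is fixed at half the most. Time passes only in rows, so rows that repeat a pose let the fingers close, or fill a call up. It gives the time, the measured TCP pose, the force, the opening and the grip force at its end, in the units of the state.
- get_state(): the state, without advancing time (a new reading comes with each control period).
- grab_frame(name): name is "scene" or "top"; returns the picture (420x560x3 uint8, red, green, blue); there is no depth.
- camera_info(name): a dict with "fx", "fy", "cx", "cy" (pixels), "D" ([k1, k2, p1, p2, k3] as OpenCV has them; the pictures are not rectified), "rvec" (rotation vector, rad) and "tvec" (3), from world to camera coordinates, as OpenCV has them. Camera axes: x right, y down, z forward; pixel columns grow to the right and rows downward; lengths in mm; the calibration is good to about 2 mm. A picture is of the moment at which its call begins. camera_info takes no time and is no camera call.
- hand_in(): hands the job in; it is judged then, once.
Trained networks look in the newest picture that a camera, given by its name, has taken for a name from the list of things; names that differ only in an ending like _2 or _b are one class to them, and where a whole thing is asked for, a point or a joint stands for the part that bears it (a point fixed in the world has none). Each returns a list of dicts, best first, with "conf" (0 to 1); they miss things now and then, are a little off and sometimes report something else, mostly with a low value. They report only what shows in the picture. A call takes as long as a camera call. They do not tell look-alikes from the thing itself.
- search_frame(camera, query): "box" ([left, top, width, height] as shares, 0 to 1, of the picture: columns of its width, rows of its height, round what is visible of it).
- cut_out(camera, query): "mask" (420x560 bool, what is visible of it) and "box" ([left, top, width, height] as shares, 0 to 1, of the picture: columns of its width, rows of its height, round what is visible of it).
The state is a dict: "time": time; "joint_positions": joint angles; "dq": joint speeds; "joint_efforts": joint torques, N m; "eef_pos": TCP position; "ee_rot": TCP orientation; "force": force on the tool from outside, world axes, zero at the start; "wrist_torque": the same for the moment, N m; "grip_width": finger opening in mm; "gripper_force": force on a finger pad.
Only numpy, scipy, OpenCV 4.12 (cv2) and the standard library are available. Lean on these libraries where they do the work, as an engineer would, in place of code of your own. Each camera call takes 0.05 s, during which the arm holds its last target. There are 200 camera calls.

## Working session

There is one attempt and no reset: what is moved stays moved. The work goes in short steps, Python scripts to look and compute and a tool call to move; the robot and the scene stay as the last step left them, time stands still between calls to the robot, and variables do not carry over. Pictures are saved under pics/ and viewed, at most 14 in all, crops included, and the job is handed in when it is done.

Besides the shell and the picture viewer there is one more tool, called by a JSON object that holds its "fn" and its "kwargs". send_rows: Moves the arm, as the interface text tells. Its arguments: {"type":"object","properties":{"deltas":{"type":"array"}},"required":["deltas"]}

```bash
ls; mkdir -p pics
python3 - <<'E'
from rig import *
import cv2
s=get_state(); print({k:s[k] for k in s})
for n in("scene","top"):
    im=grab_frame(n); cv2.imwrite(f"pics/{n}0.png",im[:,:,::-1]); print(n,camera_info(n))
E
```

```text
pics
{'time': 0.0, 'joint_positions': array([-8.72411838e-01,  2.55748755e-01,  1.07004978e-01, -4.78942734e-04,
       -1.42388804e+00, -2.84585285e-01]), 'dq': array([ 0.00011609, -0.00098647,  0.00035579,  0.00184439, -0.00064172,
        0.00025814]), 'joint_efforts': array([ 7.80063183e-04, -3.86628699e+01,  2.37939745e+01,  5.36501840e+00,
       -6.11981566e-03,  5.66054996e-05]), 'eef_pos': array([ 221.00053575, -503.10759262,  230.39439501]), 'ee_rot': array([[-9.15628147e-01, -4.02025408e-01, -8.17308922e-04],
       [-4.02026234e-01,  9.15626551e-01,  1.71038561e-03],
       [ 6.07312751e-05,  1.89465684e-03, -9.99998203e-01]]), 'force': array([0.24329712, 0.42570725, 1.08791468]), 'wrist_torque': array([ 0.02359317, -0.01966625,  0.00380853]), 'gripper_force': 0.0, 'grip_width': 85.07921659584376}
scene {'fx': 421.50001557377385, 'fy': 421.50001557377385, 'cx': 285.13718523690324, 'cy': 212.72726280080107, 'D': array([-0.05511484,  0.        ,  0.        ,  0.        ,  0.        ]), 'rvec': array([ 1.14260891,  2.41860462, -0.92081279]), 'tvec': array([ 315.69926009, -251.22183438, 1534.13437006])}
top {'fx': 514.0093035629042, 'fy': 514.0093035629042, 'cx': 276.865258882153, 'cy': 199.49600739986332, 'D': array([0.04942346, 0.        , 0.        , 0.        , 0.        ]), 'rvec': array([ 2.16829776, -2.16755487,  0.07008082]), 'tvec': array([  47.12688846,  512.96133639, 1342.2860892 ])}
```

View pics/top0.png

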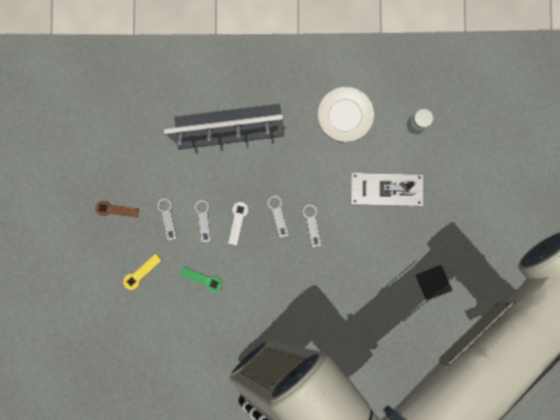

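View pics/scene0.png

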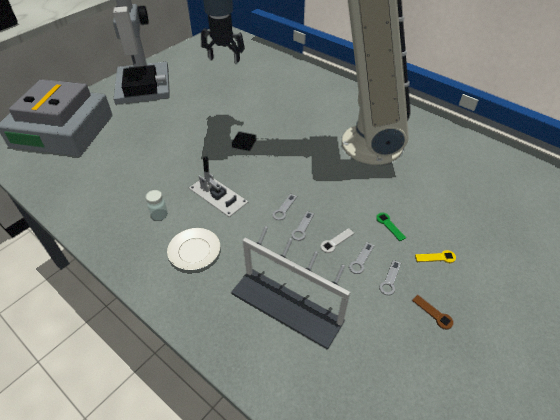

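Top view: gauges with eyes at about (165,205), (202,207), (275,202), (310,211). The candidates for the carrier are silver with a black chip (239,210), brown (103,208), yellow (131,282) and green (214,284). I choose the silver one. Fixture is at (387,190) with the clamp on the right, rack at (230,125), dish (346,115), jar (421,120), box (433,282).

```bash
cat > h.py <<'E'
from rig import *
import numpy as np, cv2
def cam(n):
    c=camera_info(n); K=np.array([[c['fx'],0,c['cx']],[0,c['fy'],c['cy']],[0,0,1]]); return K,c['D'],c['rvec'],c['tvec']
def proj(n,P):
    K,D,r,t=cam(n); return cv2.projectPoints(np.float64(P).reshape(-1,1,3),r,t,K,D)[0].reshape(-1,2)
def unproj(n,px,z):
    K,D,r,t=cam(n); R=cv2.Rodrigues(r)[0]
    q=cv2.undistortPoints(np.float64(px).reshape(-1,1,2),K,D).reshape(-1,2)
    d=np.c_[q,np.ones(len(q))]@R; o=-R.T@t
    return o+d*((z-o[2])/d[:,2])[:,None]
def boxc(b): return (b[0]+b[2]/2)*560,(b[1]+b[3]/2)*420
def maskpose(n,m,z=5):
    "origin (bar middle) and yaw of a gauge/carrier mask lying with its top near z"
    v,u=np.nonzero(m); P=unproj(n,np.c_[u,v],z)[:,:2]; c=P.mean(0)
    w,V=np.linalg.eigh(np.cov((P-c).T)); a=V[:,1]; s=(P-c)@a; l=(P-c)@V[:,0]
    e0=np.ptp(l[s<np.percentile(s,25)]); e1=np.ptp(l[s>np.percentile(s,75)])
    if e0>e1: a=-a; s=-s
    mid=c+a*(s.max()+s.min())/2     # middle of 116 mm; origin is 9 mm towards plain end
    return mid-9*a, np.arctan2(a[1],a[0]), np.ptp(s), e0 , e1
E
python3 - <<'E'
from h import *
print(proj("top",[[0,0,0],[221,-503,231],[400,0,0],[400,300,0]]).round())
for q in("gauge_a","carrier","fixture","toggle","rack","dish","jar","chipbox"):
    for d in cut_out("top",q):
        if d['conf']<.2: continue
        b=boxc(d['box']); o=maskpose("top",d['mask']) if q in("gauge_a","carrier") else ()
        print(q,round(d['conf'],2),np.round(b),unproj("top",[b],0)[0].round(),*[np.round(x,3) for x in o], np.round(np.array(d['box'])*[560,420,560,420]))
im=cv2.imread("pics/top0.png")[70:310,80:450]
cv2.imwrite("pics/crop1.png",cv2.resize(im,None,fx=2.15,fy=2.15,interpolation=cv2.INTER_CUBIC))
im=cv2.imread("pics/scene0.png")[140:350,170:420]
cv2.imwrite("pics/crop2.png",cv2.resize(im,None,fx=2.8,fy=2.8,interpolation=cv2.INTER_CUBIC))
E
```

```text
[[295. 397.]
 [531. 326.]
 [295. 242.]
 [183. 242.]]
gauge_a 0.84 [311. 225.] [445. -45.   0.] [437.424 -47.231] 0.146 114.359 40.916 26.742 [304. 207.  16.  37.]
gauge_a 0.68 [275. 218.] [464.  53.   0.] [463.106  42.62 ] 0.241 109.985 32.549 18.186 [268. 196.  14.  45.]
gauge_a 0.66 [165. 219.] [463. 349.   0.] [454.611 340.173] 0.232 114.527 38.384 24.784 [157. 198.  17.  41.]
gauge_a 0.64 [202. 221.] [456. 249.   0.] [450.213 245.127] 0.121 115.372 39.177 26.625 [192. 200.  20.  42.]
carrier 0.92 [201. 279.] [301. 249.   0.] [308.087 258.192] -1.95 113.08 38.357 23.805 [180. 267.  43.  24.]
carrier 0.88 [117. 208.] [491. 480.   0.] [485.73  469.854] 1.441 116.871 24.529 38.984 [ 95. 198.  44.  21.]
carrier 0.84 [141. 271.] [324. 410.   0.] [329.639 399.741] 2.307 115.181 24.255 41.776 [124. 250.  35.  41.]
carrier 0.69 [239. 222.] [454. 150.   0.] [442.871 157.534] -0.212 111.401 40.639 24.152 [232. 204.  14.  36.]
carrier 0.22 [346. 116.] [ 743. -140.    0.] [ 744.774 -129.296] -1.417 152.46 136.602 134.037 [318.  89.  55.  54.]
fixture 0.94 [385. 190.] [ 539. -242.    0.] [349. 173.  72.  36.]
toggle 0.61 [401. 185.] [ 553. -286.    0.] [388. 180.  26.  11.]
toggle 0.36 [276. 218.] [466.  50.   0.] [267. 197.  17.  41.]
rack 0.77 [226. 127.] [713. 187.   0.] [166. 102. 120.  50.]
dish 0.57 [346. 116.] [ 743. -140.    0.] [320.  88.  52.  56.]
jar 0.82 [419. 122.] [ 724. -335.    0.] [406. 108.  24.  29.]
chipbox 0.85 [434. 283.] [ 293. -365.    0.] [415. 265.  38.  37.]
chipbox 0.3 [224. 127.] [714. 194.   0.] [165. 103. 118.  48.]
chipbox 0.22 [313. 224.] [448. -49.   0.] [304. 203.  17.  42.]
```

View pics/crop1.png

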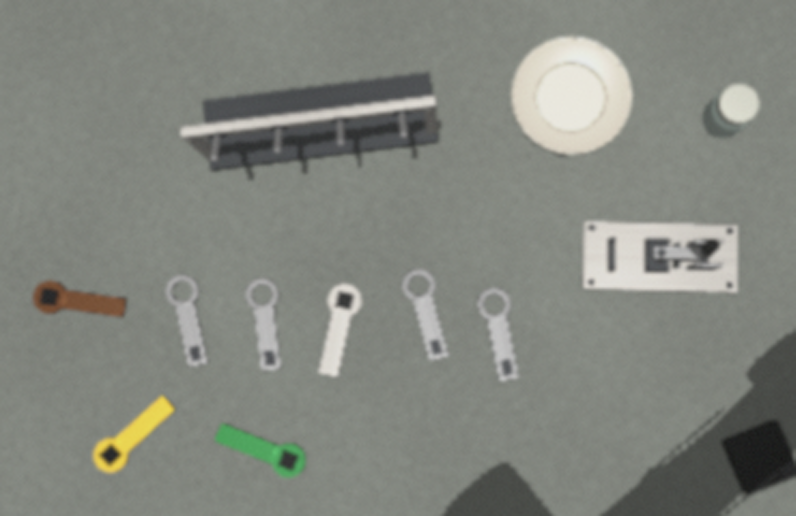

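View pics/crop2.png

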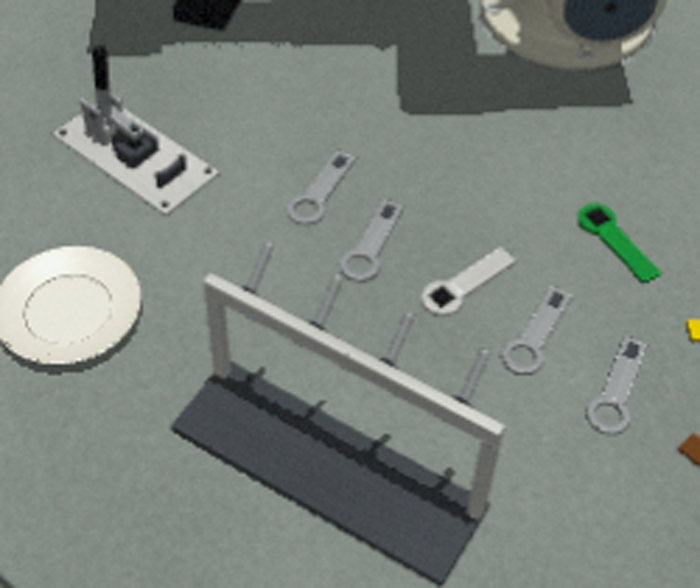

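Crop confirms: the silver bar with a black chip on a solid head, crop1 (344,300), is the carrier, and the four ringed parts are the gauges. The clamp sits at the right (-y) end of the fixture. Next I fit precise poses by template correlation in the pictures.

```bash
cat >> h.py <<'E'
from scipy.optimize import minimize
S=4
def rect(x0,x1,y0,y1,z): return np.array([[x0,y0,z],[x1,y0,z],[x1,y1,z],[x0,y1,z]],float)
def circ(x,r,z): a=np.linspace(0,2*np.pi,40)[:-1]; return np.c_[x+r*np.cos(a),r*np.sin(a),0*a+z]
def GAUGE(z): return [(rect(-49,28,-12,12,z),1),(circ(46,21,z),1),(circ(46,13,z),0)]
def CARR(z): return [(rect(-49,28,-12,12,z),1),(circ(46,21,z),1),(rect(36,56,-10,10,z+2),0)]
def pose(P,p): c,s=np.cos(p[2]),np.sin(p[2]); return np.c_[p[0]+c*P[:,0]-s*P[:,1],p[1]+s*P[:,0]+c*P[:,1],P[:,2]]
def score(n,g,model,p,pad=12):
    allp=np.vstack([proj(n,pose(P,p)) for P,_ in model]); u0,v0=np.floor(allp.min(0)-pad).astype(int); u1,v1=np.ceil(allp.max(0)+pad).astype(int)
    u0,v0=max(u0,0),max(v0,0); w=g[v0:v1,u0:u1].astype(float); h,wd=w.shape; T=np.zeros((h*S,wd*S),np.float32)
    for P,val in model:
        q=(proj(n,pose(P,p))-[u0,v0]+.5)*S-.5; cv2.fillPoly(T,[np.round(q*16).astype(np.int32)],float(val),shift=4)
    T=cv2.resize(cv2.GaussianBlur(T,(0,0),2),(wd,h),interpolation=cv2.INTER_AREA); T-=T.mean(); w=w-w.mean()
    return (T*w).sum()/np.sqrt((T**2).sum()*(w**2).sum()+1e-9)
def fit(views,model,p0,free=(0,1,2),step=(6,6,.1),cams=None):
    p0=np.array(p0,float); f=list(free)
    def cost(d): p=p0.copy(); p[f]+=d*np.array([step[i] for i in f]); return -sum(score(n,g,model,p) for n,g in views)
    best=None
    for k in range(3):
        s0=np.vstack([np.zeros(len(f)),np.eye(len(f))*(1 if k%2==0 else -1)]); r=minimize(cost,np.zeros(len(f)) if best is None else best.x,method='Nelder-Mead',options=dict(initial_simplex=(s0 if best is None else best.x+s0*.5),xatol=.01,fatol=1e-5))
        if best is None or r.fun<best.fun: best=r
    p=p0.copy(); p[f]+=best.x*np.array([step[i] for i in f]); return p,[round(score(n,g,model,p),3) for n,g in views]
E
python3 - <<'E'
from h import *
g={n:cv2.cvtColor(cv2.imread(f"pics/{n}0.png"),cv2.COLOR_BGR2GRAY) for n in("top","scene")}
V=list(g.items())
for nm,M,p0 in [("g1",GAUGE(6),(437,-47,.15)),("g2",GAUGE(6),(463,43,.2)),("car",CARR(6),(443,150,-.2)),("g3",GAUGE(6),(450,245,.12)),("g4",GAUGE(6),(455,340,.2))]:
    for v in (V,V[:1],V[1:]): p,s=fit(v,M,p0); print(nm,[n for n,_ in v],p.round(3),s)
FX=[(rect(-125,65,-42.5,42.5,6),1),(rect(-48,-20,-19,19,25),0),(rect(18,25,-19,19,25),0)]
for v in (V,V[:1],V[1:]): print("fix",*fit(v,FX,(539,-225,1.57)))
PL=[(rect(-95,95,-42.5,42.5,6),1)]
for v in (V,V[:1],V[1:]): print("plate centre",*fit(v,PL,(539,-242,1.57)))
RK=[(rect(0,12,-145,145,158),1)]
for v in (V,V[:1],V[1:]): print("rack",*fit(v,RK,(680,180,.12)))
def crop(n,c,hw,s):
    x,y=map(int,c); im=cv2.imread(f"pics/{n}0.png")[y-hw[1]:y+hw[1],x-hw[0]:x+hw[0]]; return cv2.resize(im,s,interpolation=cv2.INTER_CUBIC)
out=np.vstack([np.hstack([crop("top",(388,190),(44,33),(400,300)),crop("scene",(218,185),(44,33),(400,300))]),np.hstack([crop("top",(226,128),(72,54),(400,300)),crop("scene",(294,280),(72,54),(400,300))])])
cv2.imwrite("pics/quad.png",out)
E
```

```text
g1 ['top', 'scene'] [ 4.37088e+02 -4.88210e+01  2.01000e-01] [np.float64(0.84), np.float64(0.178)]Traceback (most recent call last):
  File "<stdin>", line 5, in <module>
  File "h.py", line 40, in fit
    s0=np.vstack([np.zeros(len(f)),np.eye(len(f))*(1 if k%2==0 else -1)]); r=minimize(cost,np.zeros(len(f)) if best is None else best.x,method='Nelder-Mead',options=dict(initial_simplex=(s0 if best is None else best.x+s0*.5),xatol=.01,fatol=1e-5))
                                                                             ~~~~~~~~^^^^^^^^^^^^^^^^^^^^^^^^^^^^^^^^^^^^^^^^^^^^^^^^^^^^^^^^^^^^^^^^^^^^^^^^^^^^^^^^^^^^^^^^^^^^^^^^^^^^^^^^^^^^^^^^^^^^^^^^^^^^^^^^^^^^^^^^^^^^^^^^^^^^^^^^^^^^^^^^^^
    res = _minimize_neldermead(fun, x0, args, callback, bounds=bounds,
                               **options)
    fxcc = func(xcc)
    fx = function(np.copy(x), *(wrapper_args + args))
  File "h.py", line 37, in cost
    def cost(d): p=p0.copy(); p[f]+=d*np.array([step[i] for i in f]); return -sum(score(n,g,model,p) for n,g in views)
                                                                              ~~~^^^^^^^^^^^^^^^^^^^^^^^^^^^^^^^^^^^^^
  File "h.py", line 37, in <genexpr>
    def cost(d): p=p0.copy(); p[f]+=d*np.array([step[i] for i in f]); return -sum(score(n,g,model,p) for n,g in views)
                                                                                  ~~~~~^^^^^^^^^^^^^
  File "h.py", line 32, in score
    q=(proj(n,pose(P,p))-[u0,v0]+.5)*S-.5; cv2.fillPoly(T,[np.round(q*16).astype(np.int32)],float(val),shift=4)
       ~~~~^^^^^^^^^^^^^
  File "h.py", line 6, in proj
    K,D,r,t=cam(n); return cv2.projectPoints(np.float64(P).reshape(-1,1,3),r,t,K,D)[0].reshape(-1,2)
            ~~~^^^
  File "h.py", line 4, in cam
    c=camera_info(n); K=np.array([[c['fx'],0,c['cx']],[0,c['fy'],c['cy']],[0,0,1]]); return K,c['D'],c['rvec'],c['tvec']
ValueError: time passes only in moves, steps and waits
```

```bash
sed -i 's/^def cam(n):/import functools\n@functools.lru_cache\ndef cam(n):/' h.py
cat > fit0.py <<'E'
from h import *
g={n:cv2.cvtColor(cv2.imread(f"pics/{n}0.png"),cv2.COLOR_BGR2GRAY) for n in("top","scene")}
V=list(g.items())
print(proj("scene",[[437,-48,6],[539,-242,6],[0,0,0]]).round())
for nm,M,p0 in [("g1",GAUGE(6),(437,-47,.15)),("g2",GAUGE(6),(463,43,.2)),("car",CARR(6),(443,150,-.2)),("g3",GAUGE(6),(450,245,.12)),("g4",GAUGE(6),(455,340,.2))]:
    for v in (V[:1],V[1:],V): p,s=fit(v,M,p0); print(nm,len(v),p.round(3),s)
FX=[(rect(-125,65,-42.5,42.5,6),1),(rect(-48,-20,-19,19,25),0),(rect(18,25,-19,19,25),0)]
for v in (V[:1],V[1:],V): print("fix",*fit(v,FX,(539,-225,1.57)))
PL=[(rect(-95,95,-42.5,42.5,6),1)]
for v in (V[:1],V[1:],V): print("plate centre",*fit(v,PL,(539,-242,1.57)))
RK=[(rect(0,12,-145,145,158),1)]
for v in (V[:1],V[1:],V): print("rack",*fit(v,RK,(680,180,.12)))
def crop(n,c,hw,s):
    x,y=map(int,c); im=cv2.imread(f"pics/{n}0.png")[y-hw[1]:y+hw[1],x-hw[0]:x+hw[0]]; return cv2.resize(im,s,interpolation=cv2.INTER_CUBIC)
out=np.vstack([np.hstack([crop("top",(388,190),(44,33),(400,300)),crop("scene",(218,185),(44,33),(400,300))]),np.hstack([crop("top",(226,128),(72,54),(400,300)),crop("scene",(294,280),(72,54),(400,300))])])
cv2.imwrite("pics/quad.png",out)
E
python3 fit0.py
```

```text
[[286. 204.]
 [219. 194.]
 [372. 144.]]
g1 1 [ 4.37553e+02 -4.83460e+01  1.90000e-01] [np.float64(0.845)]
g1 1 [ 4.35937e+02 -4.94620e+01  2.05000e-01] [np.float64(0.183)]
g1 2 [ 4.37088e+02 -4.88210e+01  2.01000e-01] [np.float64(0.84), np.float64(0.178)]
g2 1 [4.61949e+02 4.23310e+01 2.72000e-01] [np.float64(0.872)]
g2 1 [4.61523e+02 4.17060e+01 2.86000e-01] [np.float64(0.191)]
g2 2 [4.6180e+02 4.1873e+01 2.8500e-01] [np.float64(0.869), np.float64(0.192)]
car 1 [ 4.42998e+02  1.56811e+02 -2.11000e-01] [np.float64(0.963)]
car 1 [ 4.42965e+02  1.57986e+02 -2.10000e-01] [np.float64(0.728)]
car 2 [ 4.42649e+02  1.57472e+02 -2.08000e-01] [np.float64(0.959), np.float64(0.724)]
g3 1 [4.49484e+02 2.44923e+02 1.44000e-01] [np.float64(0.808)]
g3 1 [4.47845e+02 2.45414e+02 1.45000e-01] [np.float64(0.113)]
g3 2 [4.48374e+02 2.45038e+02 1.42000e-01] [np.float64(0.803), np.float64(0.107)]
g4 1 [4.54944e+02 3.40955e+02 2.40000e-01] [np.float64(0.798)]
g4 1 [4.53248e+02 3.42233e+02 2.27000e-01] [np.float64(0.276)]
g4 2 [4.54333e+02 3.41537e+02 2.37000e-01] [np.float64(0.792), np.float64(0.269)]
fix [ 543.60281322 -213.47856769    1.52745719] [np.float64(0.713)]
fix [ 544.35239292 -198.16450869    1.53695616] [np.float64(0.222)]
fix [ 543.25331301 -204.59709419    1.55055842] [np.float64(0.719), np.float64(0.206)]
plate centre [ 542.38335205 -246.21988332    1.53293156] [np.float64(0.677)]
plate centre [ 541.68168416 -244.29727264    1.54892698] [np.float64(0.099)]
plate centre [ 542.55742982 -245.5823688     1.54928122] [np.float64(0.672), np.float64(0.097)]
rack [6.79119447e+02 1.78638753e+02 1.23222087e-01] [np.float64(0.695)]
rack [6.79675587e+02 1.78086615e+02 1.24844421e-01] [np.float64(0.444)]
rack [6.79508008e+02 1.75523527e+02 1.20393243e-01] [np.float64(0.696), np.float64(0.444)]
```

View pics/quad.png

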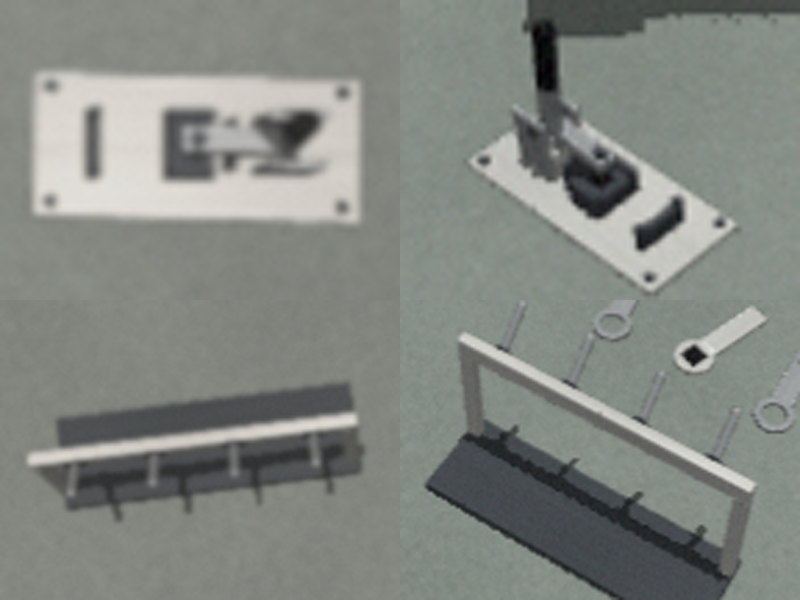

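Quad: the fixture plate, saddles (thin one at top-panel (93,143)) and four hole corners are clear. The rack has four pegs rising toward the robot, with tips visible in both views. Next: check the rack against the peg tips and refine the fixture.

Run:
```python
from h import *
from scipy.optimize import least_squares
T=np.array([[-37,y,187] for y in(105,35,-35,-105)],float)
ts=np.array([[265.6,227],[289.7,239],[316,252.6],[343,265.2]])[::-1]; tt=np.array([[179.9,144.2],[209.1,140.6],[238.6,137],[267.4,133.4]])
p=np.array([679.4,178,.1225])
print((proj("scene",pose(T,p))-ts).round(1).tolist(),(proj("top",pose(T,p))-tt).round(1).tolist())
o=np.array([344,157]); f=4.545
uv=lambda P:np.array(P)/f+o-.4
h=unproj("top",uv([(52,87),(343,93),(50,201),(342,207)]),6)[:,:2]; print("holes",h.round(1)); d=h[0]-h[1]+h[2]-h[3]; print("yaw",np.arctan2(d[1],d[0]),"c",h.mean(0))
c=unproj("top",uv([(35,73),(360,80),(360,220),(33,215)]),6)[:,:2]; print("corn",c.round(1),c.mean(0)); d=c[0]-c[1]+c[3]-c[2]; print(np.arctan2(d[1],d[0]))
s=unproj("top",uv([(93.5,143),(162,144),(215,144)]),26)[:,:2]; print("saddle x21.5,-20,-48?",s.round(1))
# scene: holes (panel scale 4.545, origin (174,152)), thin saddle
q=lambda P:(np.array(P)-[400,0])/f+[174,152]-.4
h=unproj("scene",q([(720,222),(649,278),(484,160)]),6)[:,:2]; print("scene holes",h.round(1))
```

```text
[[1.0, -0.6], [1.0, -1.4], [1.6, -0.5], [1.2, -0.7]] [[-2.1, 0.0], [-1.8, 0.0], [-1.9, -0.0], [-1.2, -0.1]]
holes [[ 578.3 -162.3]
 [ 574.3 -332.2]
 [ 510.7 -160.3]
 [ 507.1 -330.2]]
yaw 1.5485158617437726 c [ 542.56981356 -246.26371495]
corn [[ 586.6 -152.4]
 [ 582.  -342.3]
 [ 499.4 -340.4]
 [ 502.4 -150.3]] [ 542.60477412 -246.33561642]
1.5507103339292096
saddle x21.5,-20,-48? [[ 542.8 -183.3]
 [ 542.2 -222.7]
 [ 542.1 -253.2]]
scene holes [[ 509.1 -159.5]
 [ 578.1 -160.8]
 [ 572.3 -332.1]]
```

```bash
cat >> h.py <<'E'
NEST=np.array([543.,-204.3,22.]); FY=1.55
RACK=np.array([679.4,175.5,.1225])
def fx(x,y=0,z=0): c,s=np.cos(FY),np.sin(FY); return np.array([NEST[0]+c*x-s*y,NEST[1]+s*x+c*y,z])
def plan(*wps):
    "wps: (world pos, tool yaw or None); prints successive call deltas (cm, 5deg) each in the tool frame at its call's beginning"
    s=get_state(); p=s['eef_pos']; R=s['ee_rot']; psi=np.arctan2(R[1,0],R[0,0]); print("now",p.round(1),round(psi,3),"tilt",R[:2,2].round(4),"grip",round(s['grip_width'],1),"t",s['time'],"F",s['force'].round(1))
    for q,a in wps:
        a=psi if a is None else a; c,si=np.cos(psi),np.sin(psi); Z=np.array([[c,si,0],[si,-c,0],[0,0,-1]]) # columns x,y,z of a downward tool
        d=Z.T@(np.array(q)-p)/10; tw=-((a-psi+np.pi)%(2*np.pi)-np.pi)/np.radians(5); print("to",np.round(q,1),round(a,3),"->",d.round(2),"tw",round(tw,2)); p,psi=np.array(q,float),a
E
python3 -c "
from h import *
plan((fx(-30,0,230),FY-np.pi))"
```

```text
now [ 221.2 -503.5  231.3] -2.728 tilt [-0.      0.0001] grip 85.3 t 0.5 F [ 0.8 -1.  -0.2]
to [ 542.4 -234.3  230. ] -1.592 -> [-40.23  11.74   0.13] tw -13.02
```

{"fn": "send_rows", "kwargs": {"deltas": [[-5, 1.4, 0, -1.6, 0], [-10, 2.9, 0, -3.2, 0], [-15, 4.3, 0, -4.8, 0], [-20, 5.8, 0, -6.5, 0], [-25, 7.2, 0, -8.2, 0], [-30, 8.7, 0, -9.8, 0], [-35, 10.1, 0, -11.5, 0], [-40, 11.5, 0, -13, 0]]}}

```text
time: 1.3
eef_pos: [530.0, -246.1, 231.6]
ee_rot: [[-0.016, -1.0, 0.001], [-1.0, 0.016, -0.0], [0.0, -0.001, -1.0]]
force: [0.4, -0.6, 0.9]
grip_width: -0.1
gripper_force: 0.0
```

```bash
python3 -c "
from h import *
plan((fx(-38,0,95),FY-np.pi),(fx(-155,0,95),None))"
```

```text
now [ 530.  -246.1  231.6] -1.587 tilt [ 0.0005 -0.0002] grip -0.1 t 1.3 F [ 0.4 -0.6  0.9]
to [ 542.2 -242.3   95. ] -1.592 -> [-0.4  -1.22 13.66] tw 0.05
to [ 539.8 -359.3   95. ] -1.592 -> [11.7  0.   0. ] tw -0.0
```

{"fn": "send_rows", "kwargs": {"deltas": [[0.5, -0.1, 4, 0, 0], [0.5, -0.1, 8, 0, 0], [0.5, -0.1, 11, 0, 0], [0.5, -0.1, 13.6, 0, 0], [0.5, -0.1, 13.6, 0, 0], [1.5, -0.1, 13.6, 0, 0], [2.5, -0.1, 13.6, 0, 0], [3.5, -0.1, 13.6, 0, 0]]}}

```text
time: 2.1
eef_pos: [529.9, -283.9, 97.2]
ee_rot: [[-0.023, -1.0, 0.003], [-1.0, 0.023, -0.001], [0.001, -0.003, -1.0]]
force: [-0.6, 2.0, -0.4]
grip_width: -0.2
gripper_force: 0.8
```

{"fn": "send_rows", "kwargs": {"deltas": [[1.0, 0, 0, 0, 0], [2, 0, 0, 0, 0], [3, 0, 0, 0, 0], [4, 0, 0, 0, 0], [5.2, 0, 0, 0, 0], [6.4, 0, 0, 0, 0], [7.6, 0, 0, 0, 0], [8.6, 0, 0, 0, 0]]}}

```text
time: 2.9
eef_pos: [526.9, -370.0, 95.3]
ee_rot: [[-0.023, -1.0, 0.0], [-1.0, 0.023, -0.0], [0.0, -0.0, -1.0]]
force: [1.0, 0.1, -0.1]
grip_width: -0.1
gripper_force: 0.0
```

```bash
cat > snap.py <<'E'
import sys
from h import *
def panel(name,items,s=(400,300)):
    ims=[]
    for n,c,hw in items:
        im=grab_frame(n)[:,:,::-1]; x,y=map(int,c); hh=int(hw*.75); y=min(max(y,hh),420-hh); x=min(max(x,hw),560-hw)
        ims.append(cv2.resize(im[y-hh:y+hh,x-hw:x+hw],s,interpolation=cv2.INTER_CUBIC))
    cv2.imwrite(f"pics/{name}.png",np.hstack(ims))
E
python3 -c "
from snap import *
plan((fx(-155,0,95),None)); panel('clamp1',[('top',(388,190),50),('scene',(218,185),50)])"
```

```text
now [ 526.9 -370.    95.3] -1.594 tilt [ 0.0003 -0.0003] grip -0.1 t 2.9 F [ 1.   0.1 -0.1]
to [ 539.8 -359.3   95. ] -1.594 -> [-1.11 -1.26  0.03] tw -0.0
```

View pics/clamp1.png

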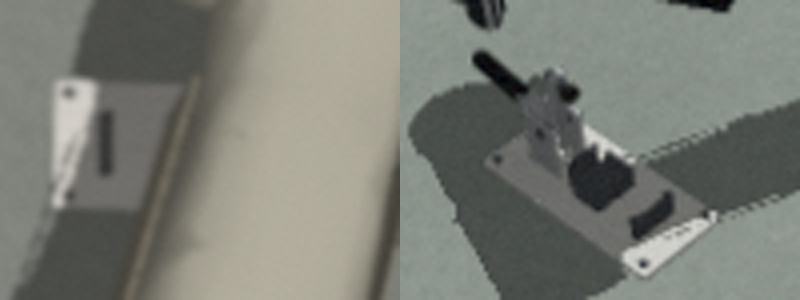

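Clamp is open (handle lying down at scene panel (500,75)). Now gauge 1 (nearest the fixture).

```bash
python3 -c "
from h import *
plan((np.array([437.2,-48.8,120]),.197-np.pi),(np.array([437.2,-48.8,4]),None))"
```

```text
now [ 526.7 -370.2   95. ] -1.595 tilt [-0.0001 -0.0002] grip -0.2 t 3.0 F [ 0.1 -0.4 -1.3]
to [437.2 -48.8 120. ] -2.945 -> [-31.91   9.72  -2.5 ] tw 15.47
to [437.2 -48.8   4. ] -2.945 -> [ 0.   0.  11.6] tw -0.0
```

{"fn": "send_rows", "kwargs": {"deltas": [[0, 0, -4, 1.5, 0], [-3, 1, -7, 3, 2], [-8, 2.4, -7, 4.6, 4.5], [-13, 4, -7, 6.2, 4.5], [-18, 5.5, -7, 7.9, 4.5], [-23, 7, -6, 9.5, 4.5], [-28, 8.5, -4, 11.2, 4.5], [-31.9, 9.7, -2.5, 12.8, 4.5]]}}

```text
time: 3.8
eef_pos: [445.4, -74.5, 131.0]
ee_rot: [[-0.89, -0.457, 0.002], [-0.457, 0.89, 0.0], [-0.002, -0.0, -1.0]]
force: [1.1, 0.2, 0.3]
grip_width: 44.8
gripper_force: 0.0
```

```bash
python3 -c "
from h import *
plan((np.array([437.2,-48.8,60]),.197-np.pi),(np.array([437.2,-48.8,4]),None))"
```

```text
now [445.4 -74.5 131. ] -2.667 tilt [0.002  0.0005] grip 44.8 t 3.8 F [1.1 0.2 0.3]
to [437.2 -48.8  60. ] -2.945 -> [-0.45  2.65  7.1 ] tw 3.18
to [437.2 -48.8   4. ] -2.945 -> [0.  0.  5.6] tw -0.0
```

{"fn": "send_rows", "kwargs": {"deltas": [[-0.2, 1.3, 3, 1.6, 4.5], [-0.45, 2.65, 5, 3.2, 4.5], [-0.45, 2.65, 7, 3.2, 4.5], [-0.45, 2.65, 7, 3.2, 4.5], [-0.45, 2.65, 7, 3.2, 4.5], [-0.45, 2.65, 7, 3.2, 4.5], [-0.45, 2.65, 7, 3.2, 4.5], [-0.45, 2.65, 7, 3.2, 4.5]]}}

```text
time: 4.6
eef_pos: [438.1, -50.8, 61.6]
ee_rot: [[-0.98, -0.198, 0.001], [-0.198, 0.98, 0.0], [-0.002, -0.0, -1.0]]
force: [-0.7, -0.3, -0.5]
grip_width: 44.6
gripper_force: 0.0
```

```bash
cat >> h.py <<'E'
def refit(cam,*ps,model=GAUGE):
    g=cv2.cvtColor(grab_frame(cam),cv2.COLOR_RGB2GRAY); out=[]
    for p in ps: q,s=fit([(cam,g)],model(6),p); print("fit",q.round(3),s); out.append(q)
    return out
E
python3 -c "
from h import *
refit('scene',(437,-49,.2),(462,42,.28))
plan((np.array([437.2,-48.8,4]),.197-np.pi),(np.array([437.2,-48.8,80]),None),(fx(0,0,80),FY-np.pi),(fx(0,0,25.5),None))"
```

```text
fit [351.184 -22.889   0.717] [np.float64(0.362)]
fit [502.467  64.401  -1.226] [np.float64(0.242)]
now [438.  -50.8  61.4] -2.942 tilt [0.0011 0.0003] grip 45.3 t 4.65 F [-0.1  0.1  0.6]
to [437.2 -48.8   4. ] -2.945 -> [0.03 0.21 5.74] tw 0.03
to [437.2 -48.8  80. ] -2.945 -> [ 0.   0.  -7.6] tw -0.0
to [ 543.  -204.3   80. ] -1.592 -> [ -7.33 -17.32   0.  ] tw -15.5
to [ 543.  -204.3   25.5] -1.592 -> [0.   0.   5.45] tw -0.0
```

{"fn": "send_rows", "kwargs": {"deltas": [[0.03, 0.2, 3, 0, 4.5], [0.03, 0.2, 5, 0, 4.5], [0.03, 0.2, 5.75, 0, 4.5], [0.03, 0.2, 5.75, 0, 4.5], [0.03, 0.2, 5.75, 0, 0], [0.03, 0.2, 5.75, 0, 0], [0.03, 0.2, 5.75, 0, 0], [0.03, 0.2, 5.75, 0, 0]]}}

```text
time: 5.45
eef_pos: [437.9, -48.7, 4.7]
ee_rot: [[-0.98, -0.199, 0.003], [-0.199, 0.98, 0.0], [-0.003, -0.0, -1.0]]
force: [-1.8, 0.3, 4.9]
grip_width: 19.6
gripper_force: 58.5
```

{"fn": "send_rows", "kwargs": {"deltas": [[0, 0, -1, 0, 0], [0, 0, -3, 0, 0], [0, 0, -6, 0, 0], [0, 0, -8, 0, 0], [0, 0, -8, 0, 0], [0, 0, -8, 0, 0], [0, 0, -8, 0, 0], [0, 0, -8, 0, 0]]}}

```text
time: 6.25
eef_pos: [436.1, -48.9, 82.5]
ee_rot: [[-0.98, -0.198, -0.002], [-0.198, 0.98, -0.0], [0.002, 0.0, -1.0]]
force: [-0.2, 0.5, -1.2]
grip_width: 19.5
gripper_force: 58.8
```

```bash
python3 -c "
from snap import *
plan((fx(0,0,80),FY-np.pi),(fx(0,0,25.5),None)); p=get_state()['eef_pos']
panel('lift1',[('top',proj('top',[p])[0],50),('scene',proj('scene',[p])[0],50)])"
```

```text
now [436.1 -48.9  82.5] -2.942 tilt [-0.0021 -0.0003] grip 19.5 t 6.25 F [-0.2  0.5 -1.2]
to [ 543.  -204.3   80. ] -1.592 -> [ -7.4  -17.35   0.25] tw -15.47
to [ 543.  -204.3   25.5] -1.592 -> [0.   0.   5.45] tw -0.0
```

View pics/lift1.png

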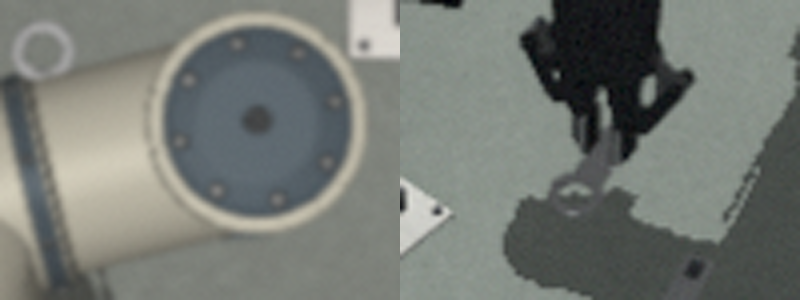

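{"fn": "send_rows", "kwargs": {"deltas": [[-1, -2, 0, -1.6, 0], [-2, -4, 0, -3.2, 0], [-3, -7, 0, -4.8, 0], [-4, -10, 0, -6.5, 0], [-5, -13, 0, -8.2, 0], [-6, -15, 0, -9.8, 0], [-7, -16.5, 0, -11.5, 0], [-7.4, -17.35, 0, -13.1, 0]]}}

```text
time: 7.15
eef_pos: [544.4, -205.4, 82.3]
ee_rot: [[-0.221, -0.975, -0.001], [-0.975, 0.221, -0.0], [0.0, 0.001, -1.0]]
force: [0.1, 0.9, -1.6]
grip_width: 19.8
gripper_force: 58.9
```

```bash
python3 -c "
from h import *
plan((fx(0,0,55),FY-np.pi),(fx(0,0,27),None))"
```

```text
now [ 544.4 -205.4   82.3] -1.794 tilt [-0.0013 -0.0001] grip 19.8 t 7.15 F [ 0.1  0.9 -1.6]
to [ 543.  -204.3   55. ] -1.592 -> [-0.07  0.16  2.73] tw -2.31
to [ 543.  -204.3   27. ] -1.592 -> [0.  0.  2.8] tw -0.0
```

{"fn": "send_rows", "kwargs": {"deltas": [[-0.05, 0.1, 0, -1.2, 0], [-0.07, 0.16, 0.5, -2.3, 0], [-0.07, 0.16, 1.5, -2.3, 0], [-0.07, 0.16, 2.7, -2.3, 0], [-0.07, 0.16, 2.7, -2.3, 0], [-0.07, 0.16, 2.7, -2.3, 0], [-0.07, 0.16, 2.7, -2.3, 0], [-0.07, 0.16, 2.7, -2.3, 0]]}}

```text
time: 7.95
eef_pos: [542.8, -203.2, 56.8]
ee_rot: [[-0.027, -1.0, 0.001], [-1.0, 0.027, -0.0], [0.0, -0.001, -1.0]]
force: [0.1, 0.2, -1.9]
grip_width: 20.0
gripper_force: 58.9
```

```bash
python3 -c "
from snap import *
plan((fx(0,0,27),FY-np.pi)); p=get_state()['eef_pos']
panel('nest1',[('top',proj('top',[p])[0],50),('scene',proj('scene',[p])[0],40)])"
```

```text
now [ 542.8 -203.2   56.8] -1.598 tilt [ 0.0009 -0.0002] grip 20.0 t 7.95 F [ 0.1  0.2 -1.9]
to [ 543.  -204.3   27. ] -1.592 -> [ 0.11 -0.02  2.98] tw -0.07
```

View pics/nest1.png

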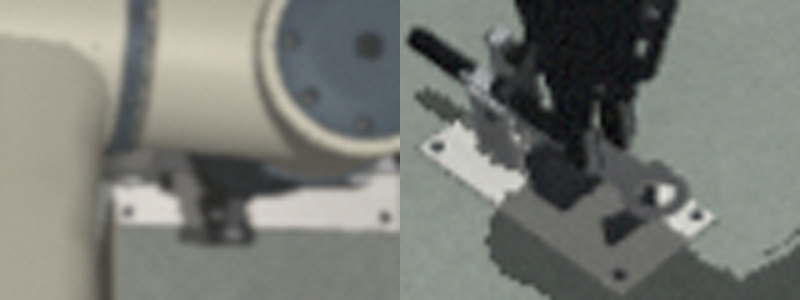

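The gauge hangs over the saddles, eye beyond the thin saddle (scene panel (660,195)), clamp open. Lower it.

{"fn": "send_rows", "kwargs": {"deltas": [[0.1, 0, 1, 0, 0], [0.1, 0, 1.8, 0, 0], [0.1, 0, 2.4, 0, 0], [0.1, 0, 2.7, 0, 0], [0.1, 0, 2.9, 0, 0], [0.1, 0, 2.9, 0, 0], [0.1, 0, 2.9, 0, 0], [0.1, 0, 2.9, 0, 0]]}}

```text
time: 8.85
eef_pos: [542.6, -204.1, 27.6]
ee_rot: [[-0.027, -1.0, 0.001], [-1.0, 0.027, -0.0], [0.0, -0.001, -1.0]]
force: [-0.1, 0.2, -1.1]
grip_width: 19.2
gripper_force: 58.9
```

Release partly (fingers to 45 mm), then rise.

{"fn": "send_rows", "kwargs": {"deltas": [[0, 0, 0.05, 0, 2.6], [0, 0, 0.05, 0, 3.5], [0, 0, 0.05, 0, 4.5], [0, 0, 0.05, 0, 4.5], [0, 0, -2, 0, 4.5], [0, 0, -6, 0, 4.5], [0, 0, -10, 0, 4.5], [0, 0, -13, 0, 4.5]]}}

```text
time: 9.65
eef_pos: [543.0, -204.4, 160.3]
ee_rot: [[-0.027, -1.0, 0.003], [-1.0, 0.027, -0.001], [0.001, -0.003, -1.0]]
force: [1.4, -0.7, 0.4]
grip_width: 44.8
gripper_force: 0.0
```

```bash
python3 -c "
from snap import *
plan((fx(-125,0,140),FY-np.pi),(fx(-190,0,75),None)); p=NEST
panel('nest2',[('top',proj('top',[p])[0],50),('scene',proj('scene',[p])[0],40)])
g=cv2.cvtColor(grab_frame('scene'),cv2.COLOR_RGB2GRAY)
print(fit([('scene',g)],GAUGE(28),(543,-204,1.55)))"
```

```text
now [ 543.  -204.4  160.3] -1.598 tilt [ 0.0027 -0.001 ] grip 44.8 t 9.65 F [ 1.4 -0.7  0.4]
to [ 540.4 -329.3  140. ] -1.592 -> [12.49 -0.08  2.03] tw -0.07
to [ 539.  -394.3   75. ] -1.592 -> [6.5 0.  6.5] tw -0.0
(array([ 515.17173348, -154.30046225,    1.2091498 ]), [np.float64(0.295)])
```

View pics/nest2.png

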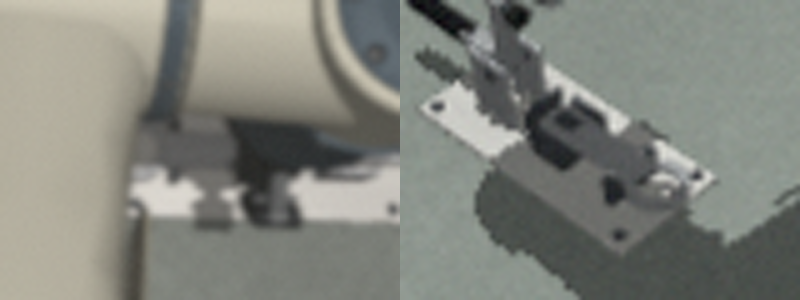

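The gauge lies in both grooves (bar through both saddles, eye at scene panel (660,190)). Now shut the clamp by pushing the upright arm to +x.

{"fn": "send_rows", "kwargs": {"deltas": [[4, -0.08, 0, 0, 0], [8, -0.08, 0, 0, 0], [12.2, -0.08, 0, 0, 0], [12.4, -0.08, 0, 0, 0], [12.4, -0.08, 3, 0, 0], [12.4, -0.08, 6, 0, 0], [12.4, -0.08, 8, 0, 0], [12.4, -0.08, 8, 0, 0]]}}

```text
time: 10.6
eef_pos: [537.1, -326.5, 72.7]
ee_rot: [[-0.028, -1.0, -0.008], [-1.0, 0.028, 0.004], [-0.004, 0.008, -1.0]]
force: [-0.3, -1.0, -0.3]
grip_width: -0.3
gripper_force: 0.0
```

{"fn": "send_rows", "kwargs": {"deltas": [[-1, 0, 0, 0, 0], [-2, 0, 0, 0, 0], [-3, 0, 0, 0, 0], [-4, 0, 0, 0, 0], [-5, 0, 0, 0, 0], [-6, 0, 0, 0, 0], [-7.5, 0, -0.8, 0, 0], [-9, 0, -2, 0, 0]]}}

```text
time: 11.4
eef_pos: [541.8, -236.5, 97.4]
ee_rot: [[-0.027, -1.0, -0.002], [-1.0, 0.027, 0.001], [-0.001, 0.002, -1.0]]
force: [-0.2, -0.3, -0.0]
grip_width: 0.2
gripper_force: 0.0
```

```bash
python3 -c "
from snap import *
plan((fx(-30,0,130),FY-np.pi)); p=NEST
panel('shut1',[('top',proj('top',[p])[0],50),('scene',proj('scene',[fx(-30,0,50)])[0],50)])"
```

```text
now [ 541.8 -236.5   97.4] -1.598 tilt [-0.0015  0.0008] grip 0.2 t 11.4 F [-0.2 -0.3 -0. ]
to [ 542.4 -234.3  130. ] -1.592 -> [-0.22 -0.05 -3.26] tw -0.07
```

View pics/shut1.png

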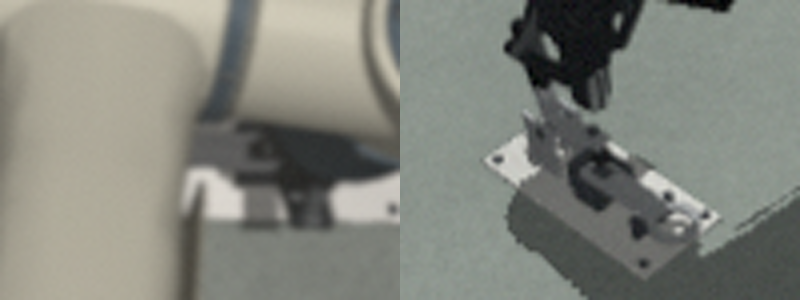

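{"fn": "send_rows", "kwargs": {"deltas": [[0, 0, -2, 0, 0], [0, 0, -5, 0, 0], [0, 0, -9, 0, 0], [-4, 0, -12, 0, 0], [-8, 0, -12, 0, 0], [-12, 0, -12, 0, 0], [-12, 0, -12, 0, 0], [-12, 0, -12, 0, 0]]}}

```text
time: 12.3
eef_pos: [545.6, -117.2, 217.9]
ee_rot: [[-0.025, -1.0, 0.001], [-1.0, 0.025, -0.0], [0.0, -0.001, -1.0]]
force: [-0.5, 0.0, 0.1]
grip_width: 0.0
gripper_force: 0.0
```

```bash
cat >> h.py <<'E'
def handle(n="scene"):
    "mean grey along the handle's line for a range of clamp angles (black handle = low)"
    g=cv2.cvtColor(grab_frame(n),cv2.COLOR_RGB2GRAY); out={}
    for th in np.arange(-.24,1.7,.06):
        P=np.array([fx(-84-r*np.sin(th),0,48+r*np.cos(th)) for r in np.linspace(50,92,12)]); u=proj(n,P)
        out[round(th,2)]=int(cv2.remap(g,u[:,:1].astype(np.float32),u[:,1:].astype(np.float32),1).mean())
    k=sorted(out,key=out.get)[:4]; print("handle darkest at",[(float(a),out[a]) for a in k],"median",np.median(list(out.values())))
E
python3 -c "
from h import *
handle(); plan((fx(-38,0,160),FY-np.pi),(fx(-38,0,95),None))"
```

```text
handle darkest at [(-0.06, 11), (0.0, 15), (0.06, 19), (-0.12, 29)] median 140.0
now [ 545.6 -118.1  217.7] -1.597 tilt [ 0.0004 -0.0002] grip 0.2 t 12.35 F [-0.4  0.1 -0.8]
to [ 542.2 -242.3  160. ] -1.592 -> [1.243e+01 1.000e-02 5.770e+00] tw -0.06
to [ 542.2 -242.3   95. ] -1.592 -> [0.  0.  6.5] tw -0.0
```

{"fn": "send_rows", "kwargs": {"deltas": [[4, 0, 0, 0, 0], [8, 0, 2, 0, 0], [12.4, 0, 5, 0, 0], [12.4, 0, 8, 0, 0], [12.4, 0, 11, 0, 0], [12.4, 0, 12.2, 0, 0], [12.4, 0, 12.2, 0, 0], [12.4, 0, 12.2, 0, 0]]}}

```text
time: 13.15
eef_pos: [543.0, -242.8, 96.8]
ee_rot: [[-0.027, -1.0, 0.002], [-1.0, 0.027, -0.001], [0.001, -0.002, -1.0]]
force: [0.2, 1.3, 0.6]
grip_width: 0.1
gripper_force: 0.0
```

{"fn": "send_rows", "kwargs": {"deltas": [[1.5, 0, 0, 0, 0], [3, 0, 0, 0, 0], [4.5, 0, 0, 0, 0], [6, 0, 0, 0, 0], [7.5, 0, 0, 0, 0], [9, 0, 0, 0, 0], [10.5, 0, 0, 0, 0], [12, 0, 0, 0, 0]]}}

```text
time: 13.95
eef_pos: [538.8, -363.7, 95.3]
ee_rot: [[-0.027, -1.0, -0.0], [-1.0, 0.027, -0.0], [0.0, 0.0, -1.0]]
force: [-0.7, 0.1, 0.4]
grip_width: -0.2
gripper_force: 0.0
```

{"fn": "send_rows", "kwargs": {"deltas": [[0.4, 0, 0, 0, 0], [0.4, 0, 0, 0, 0], [0.4, 0, -3, 0, 0], [0.4, 0, -7, 0, 0], [0.4, 0, -12, 0, 0], [0.4, 0, -16, 0, 0], [6, 4, -17, 0, 0], [10, 8, -17, 0, 0]]}}

```text
time: 14.75
eef_pos: [475.4, -441.3, 266.6]
ee_rot: [[-0.023, -1.0, 0.004], [-1.0, 0.023, -0.002], [0.002, -0.004, -1.0]]
force: [0.6, -0.9, -0.5]
grip_width: 0.1
gripper_force: 0.0
```

```bash
python3 -c "
from h import *
handle()
for n in('scene','top'):
    g=cv2.cvtColor(grab_frame(n),cv2.COLOR_RGB2GRAY); cv2.imwrite(f'pics/n_{n}.png',g)
    M=[(circ(46,21,28),1),(circ(46,13,28),0)]
    print(n,fit([(n,g)],M,(543,-204,1.55),free=(0,1)))
plan((fx(0,0,120),FY-np.pi))"
```

```text
handle darkest at [(1.56, 14), (1.5, 15), (1.62, 15), (1.44, 20)] median 99.0
scene (array([ 531.65223885, -233.12961102,    1.55      ]), [np.float64(0.25)])
top (array([ 560.7027761 , -222.91104233,    1.55      ]), [np.float64(0.27)])
now [ 472.5 -442.8  265. ] -1.601 tilt [ 0.0007 -0.0005] grip 0.0 t 14.9 F [ 0.2  1.2 -0.1]
to [ 543.  -204.3  120. ] -1.592 -> [-24.05  -6.32  14.5 ] tw -0.11
```

```bash
python3 -c "
from h import *
out=[]
for n in('top','scene'):
    im=cv2.imread(f'pics/n_{n}.png'); x,y=proj(n,[fx(0,0,28)])[0].astype(int); c=cv2.resize(im[y-30:y+30,x-40:x+40],(800,600),interpolation=cv2.INTER_CUBIC)
    for P in (circ(46,21,28),circ(46,13,28),rect(-49,28,-12,12,28)):
        q=(proj(n,pose(P,(543,-204.3,FY)))-[x-40,y-30]+.5)*10; cv2.polylines(c,[q.astype(int)],True,(0,0,255),1)
    out.append(cv2.resize(c,(400,300)))
cv2.imwrite('pics/seat.png',np.hstack(out))"
```

```text
(no output)
```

View pics/seat.png

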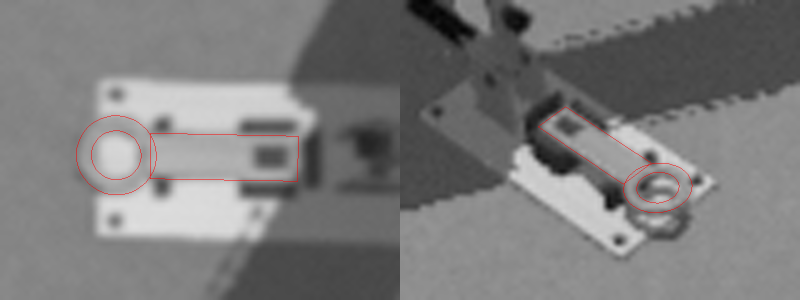

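Gauge seated exactly as predicted (overlay outlines coincide), clamp open. Take it out and hang it on the peg at rack y=-105.

{"fn": "send_rows", "kwargs": {"deltas": [[-5, -1.3, 0, 0, 4.5], [-10, -2.6, 2, 0, 4.5], [-15, -4, 5, 0, 4.5], [-19, -5.2, 8, 0, 4.5], [-23, -6.3, 11, -0.1, 4.5], [-24, -6.3, 13, -0.1, 4.5], [-24, -6.3, 14.5, -0.1, 4.5], [-24, -6.3, 14.5, -0.1, 4.5]]}}

```text
time: 15.7
eef_pos: [542.3, -200.7, 116.8]
ee_rot: [[-0.016, -1.0, -0.005], [-1.0, 0.015, 0.001], [-0.001, 0.005, -1.0]]
force: [0.6, 0.5, 0.2]
grip_width: 45.1
gripper_force: 0.0
```

```bash
cat >> h.py <<'E'
def rk(t,y,up=0,off=2):
    "TCP for the eye's centre on peg y, t mm out along rack -x on the axis, plus up"
    return np.append(pose(np.array([[-t-46.,y,0]]),RACK)[0,:2],150+t+off+up)
RY=RACK[2]-np.pi
E
python3 -c "
from h import *
plan((fx(0,0,27),FY-np.pi),(fx(0,0,120),None),(rk(55,-105,15),RY),(rk(55,-105),RY),(rk(19,-105),RY))"
```

```text
now [ 542.3 -200.7  116.8] -1.586 tilt [-0.0054  0.0014] grip 45.1 t 15.7 F [0.6 0.5 0.2]
to [ 543.  -204.3   27. ] -1.592 -> [ 0.36 -0.07  8.98] tw 0.06
to [ 543.  -204.3  120. ] -1.592 -> [ 0.   0.  -9.3] tw -0.0
to [592.   58.9 222. ] -3.019 -> [-26.42  -4.35 -10.2 ] tw 16.36
to [592.   58.9 207. ] -3.019 -> [0.  0.  1.5] tw -0.0
to [627.7  63.3 171. ] -3.019 -> [-3.6 -0.   3.6] tw -0.0
```

{"fn": "send_rows", "kwargs": {"deltas": [[0.3, 0, 4, 0, 4.5], [0.3, 0, 7, 0, 4.5], [0.3, 0, 8.5, 0, 4.5], [0.3, 0, 9, 0, 4.5], [0.3, 0, 9, 0, 4.5], [0.3, 0, 9, 0, 0], [0.3, 0, 9, 0, 0], [0.3, 0, 9, 0, 0]]}}

```text
time: 16.5
eef_pos: [544.3, -206.3, 30.5]
ee_rot: [[-0.018, -1.0, 0.002], [-1.0, 0.018, -0.0], [0.0, -0.002, -1.0]]
force: [0.6, 0.4, -0.4]
grip_width: 1.6
gripper_force: 0.0
```

{"fn": "send_rows", "kwargs": {"deltas": [[0, 0, -0.5, 0, 0], [0, 0, -2, 0, 0], [0, 0, -5, 0, 0], [0, 0, -9, 0, 0], [0, 0, -13, 0, 0], [0, 0, -17, 0, 0], [0, 0, -20, 0, 0], [0, 0, -20, 0, 0]]}}

```text
time: 17.3
eef_pos: [545.7, -207.2, 235.6]
ee_rot: [[-0.018, -1.0, 0.01], [-1.0, 0.018, -0.003], [0.003, -0.01, -1.0]]
force: [0.4, -0.2, -0.2]
grip_width: -0.2
gripper_force: 0.0
```

```bash
python3 -c "
from h import *
plan((rk(55,-105,20),RY),(rk(55,-105),RY),(rk(19,-105),RY))"
```

```text
now [ 545.7 -207.2  235.6] -1.589 tilt [ 0.0102 -0.003 ] grip -0.2 t 17.3 F [ 0.4 -0.2 -0.2]
to [592.   58.9 227. ] -3.019 -> [-26.69  -4.15   0.86] tw 16.39
to [592.   58.9 207. ] -3.019 -> [0. 0. 2.] tw -0.0
to [627.7  63.3 171. ] -3.019 -> [-3.6 -0.   3.6] tw -0.0
```

{"fn": "send_rows", "kwargs": {"deltas": [[-0.3, 0.25, 4, 0, 4.5], [-0.3, 0.25, 8, 0, 4.5], [-0.3, 0.25, 12, 0, 4.5], [-0.3, 0.25, 16, 0, 4.5], [-0.3, 0.25, 18, 0, 4.5], [-0.3, 0.25, 18, 0, 4.5], [-0.3, 0.25, 18, 0, 4.5], [-0.3, 0.25, 18, 0, 4.5]]}}

```text
time: 18.1
eef_pos: [542.5, -203.5, 51.4]
ee_rot: [[-0.018, -1.0, 0.003], [-1.0, 0.018, -0.001], [0.001, -0.003, -1.0]]
force: [1.3, 1.0, 0.1]
grip_width: 45.2
gripper_force: 0.0
```

```bash
python3 -c "
from h import *
plan((fx(0,0,26.5),FY-np.pi)); p=NEST
out=[]
n='scene'; im=grab_frame(n)[:,:,::-1]; 
x,y=proj(n,[fx(0,0,28)])[0].astype(int); c=cv2.resize(im[y-30:y+30,x-40:x+40],(800,600),interpolation=cv2.INTER_CUBIC)
for P in (circ(46,21,28),circ(46,13,28),rect(-49,28,-12,12,28)):
        q=(proj(n,pose(P,(543,-204.3,FY)))-[x-40,y-30]+.5)*10; cv2.polylines(c,[q.astype(int)],True,(0,0,255),1)
cv2.imwrite('pics/seat2.png',cv2.resize(c,(600,450)))"
```

```text
now [ 542.5 -203.5   51.4] -1.589 tilt [ 0.0034 -0.0008] grip 45.2 t 18.1 F [1.3 1.  0.1]
to [ 543.  -204.3   26.5] -1.592 -> [ 0.08 -0.05  2.49] tw 0.03
```

View pics/seat2.png

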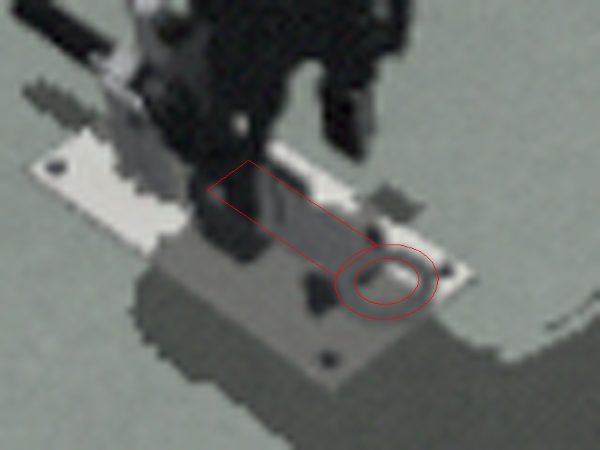

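Gauge still seated. Descend and grip.

{"fn": "send_rows", "kwargs": {"deltas": [[0.05, 0, 1, 0, 4.5], [0.08, 0, 2, 0, 4.5], [0.08, 0, 2.5, 0, 4.5], [0.08, 0, 2.5, 0, 4.5], [0.08, 0, 2.5, 0, 0], [0.08, 0, 2.5, 0, 0], [0.08, 0, 2.5, 0, 0], [0.08, 0, 2.5, 0, 0]]}}

```text
time: 18.95
eef_pos: [541.5, -204.1, 24.9]
ee_rot: [[-0.018, -1.0, 0.001], [-1.0, 0.018, -0.0], [0.0, -0.001, -1.0]]
force: [-1.0, -0.2, 2.9]
grip_width: 21.0
gripper_force: 58.9
```

{"fn": "send_rows", "kwargs": {"deltas": [[0, 0, -0.5, 0, 0], [0, 0, -2, 0, 0], [0, 0, -5, 0, 0], [0, 0, -9, 0, 0], [0, 0, -13, 0, 0], [0, 0, -17, 0, 0], [0, 0, -20, 0, 0], [0, 0, -20, 0, 0]]}}

```text
time: 19.75
eef_pos: [543.1, -204.7, 229.9]
ee_rot: [[-0.018, -1.0, 0.009], [-1.0, 0.018, -0.003], [0.002, -0.009, -1.0]]
force: [0.4, -0.1, -0.8]
grip_width: 20.7
gripper_force: 59.1
```

```bash
python3 -c "
from h import *
plan((rk(60,-105,25,0),RY))"
```

```text
now [ 543.1 -204.7  229.9] -1.589 tilt [ 0.0092 -0.0025] grip 20.7 t 19.75 F [ 0.4 -0.1 -0.8]
to [587.   58.3 235. ] -3.019 -> [-26.38  -3.91  -0.51] tw 16.39
```

{"fn": "send_rows", "kwargs": {"deltas": [[-3, 0, -0.5, 1.6, 0], [-6, 0, -0.5, 3.2, 0], [-10, -0.5, -0.5, 4.8, 0], [-14, -1, -0.5, 6.5, 0], [-18, -2, -0.5, 8.2, 0], [-22, -3, -0.5, 9.8, 0], [-25, -3.6, -0.5, 11.5, 0], [-26.4, -3.9, -0.5, 13.1, 0]]}}

```text
time: 20.55
eef_pos: [584.6, 62.0, 227.9]
ee_rot: [[-0.919, -0.395, -0.002], [-0.395, 0.919, 0.0], [0.002, 0.001, -1.0]]
force: [-0.6, -0.2, -1.8]
grip_width: 21.2
gripper_force: 59.1
```

```bash
python3 -c "
from h import *
plan((rk(55,-105,15,0),RY))"
```

```text
now [584.6  62.  227.9] -2.736 tilt [-0.0025  0.0003] grip 21.2 t 20.55 F [-0.6 -0.2 -1.8]
to [592.   58.9 220. ] -3.019 -> [-0.55 -0.57  0.79] tw 3.24
```

{"fn": "send_rows", "kwargs": {"deltas": [[-0.2, -0.3, 0, 1.6, 0], [-0.5, -0.6, 0.4, 3.2, 0], [-0.5, -0.6, 0.8, 3.2, 0], [-0.5, -0.6, 0.8, 3.2, 0], [-0.5, -0.6, 0.8, 3.2, 0], [-0.5, -0.6, 0.8, 3.2, 0], [-0.5, -0.6, 0.8, 3.2, 0], [-0.5, -0.6, 0.8, 3.2, 0]]}}

```text
time: 21.35
eef_pos: [592.0, 55.8, 221.6]
ee_rot: [[-0.991, -0.13, 0.0], [-0.13, 0.991, 0.0], [-0.0, 0.0, -1.0]]
force: [-0.1, 0.3, -1.0]
grip_width: 20.7
gripper_force: 59.1
```

```bash
cat >> snap.py <<'E'
def eyeview(name,y,t,up,off=0,extra=()):
    "scene crop with the ring drawn where the TCP says the eye is, and peg"
    n='scene'; im=grab_frame(n)[:,:,::-1]; s=get_state(); p=s['eef_pos']; R=s['ee_rot']
    root=np.append(pose(np.array([[0,y,0.]]),RACK)[0,:2],150); tip=np.append(pose(np.array([[-37,y,0.]]),RACK)[0,:2],187)
    x0,y0=proj(n,[tip])[0].astype(int); c=cv2.resize(im[y0-45:y0+45,x0-60:x0+60],(600,450),interpolation=cv2.INTER_CUBIC)
    a=np.linspace(0,6.28,40); e=p-46*R[:,0]-[0,0,off]
    f=lambda P:((proj(n,P)-[x0-60,y0-45]+.5)*5).astype(int)
    for r in(13,21): cv2.polylines(c,[f(np.c_[e[0]+r*np.cos(a),e[1]+r*np.sin(a),0*a+e[2]])],True,(0,0,255),1)
    cv2.polylines(c,[f([root,tip])],False,(0,255,0),1); cv2.imwrite(f"pics/{name}.png",c); print("eye err in rack frame")
    d=e-root; cs,sn=np.cos(RACK[2]),np.sin(RACK[2]); print("eye rack",np.round([d[0]*cs+d[1]*sn,-d[0]*sn+d[1]*cs,d[2]],1))
E
python3 -c "
from snap import *
plan((rk(55,-105,0,0),RY),(rk(19,-105,0,0),RY)); eyeview('peg_a',-105,55,15)"
```

```text
now [592.   55.8 221.6] -3.011 tilt [0.0003 0.0001] grip 20.7 t 21.35 F [-0.1  0.3 -1. ]
to [592.   58.9 205. ] -3.019 -> [-0.04  0.31  1.66] tw 0.09
to [627.7  63.3 169. ] -3.019 -> [-3.6 -0.   3.6] tw -0.0
eye err in rack frame
eye rack [-55.4  -2.8  71.5]
```

View pics/peg_a.png

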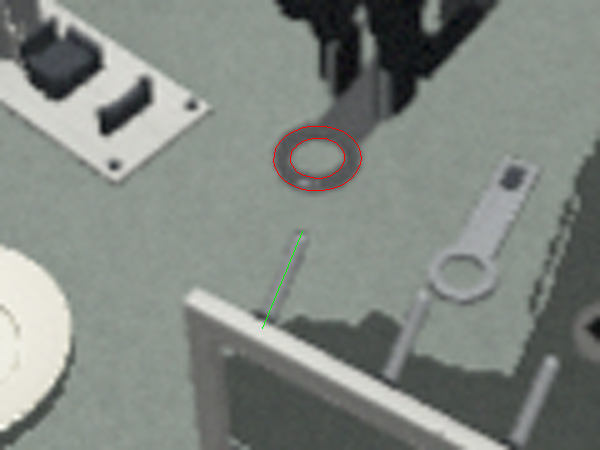

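Ring and peg line up with the calculated positions (peg about 1 px further right). Lower along the peg.

{"fn": "send_rows", "kwargs": {"deltas": [[0, 0.45, 0.6, 0.1, 0], [0, 0.45, 1.4, 0.1, 0], [0, 0.45, 1.7, 0.1, 0], [-0.8, 0.45, 2.5, 0.1, 0], [-1.6, 0.45, 3.3, 0.1, 0], [-2.4, 0.45, 4.1, 0.1, 0], [-3.2, 0.45, 4.9, 0.1, 0], [-3.6, 0.45, 5.3, 0.1, 0]]}}

```text
time: 22.2
eef_pos: [627.5, 64.9, 166.6]
ee_rot: [[-0.993, -0.121, -0.002], [-0.121, 0.993, -0.0], [0.002, -0.0, -1.0]]
force: [-0.2, -0.4, -0.8]
grip_width: 20.8
gripper_force: 59.1
```

```bash
sed -i 's/679.4,175.5/679.4,177.5/' h.py; python3 -c "
from snap import *
plan((rk(19,-105,0,0),RY)); eyeview('peg_b',-105,55,15)"
```

```text
now [627.5  64.9 166.6] -3.021 tilt [-0.002  -0.0005] grip 20.8 t 22.2 F [-0.2 -0.4 -0.8]
to [627.7  65.3 169. ] -3.019 -> [-0.02  0.04 -0.24] tw -0.02
eye err in rack frame
eye rack [-19.2  -0.5  16.1]
```

{"fn": "send_rows", "kwargs": {"deltas": [[0, 0, -0.2, 0, 4], [0, 0, -0.2, 0, 6], [0, 0, -0.2, 0, 6], [0, 0, -0.2, 0, 6], [0, 0, -0.2, 0, 6], [1, 0, -3, 0, 6], [4, 0, -6, 0, 6], [8, 0, -10, 0, 6]]}}

```text
time: 23.05
eef_pos: [551.3, 55.6, 263.3]
ee_rot: [[-0.993, -0.121, -0.003], [-0.121, 0.993, -0.001], [0.003, -0.001, -1.0]]
force: [0.8, 0.3, 1.4]
grip_width: 60.0
gripper_force: 0.0
```

```bash
python3 -c "
from snap import *
V=[refit(n,(462,42,.28)) for n in('scene','top')]
plan((np.array([461.8,41.9,60]),.28-np.pi),(np.array([461.8,41.9,4]),None))
im=grab_frame('scene')[:,:,::-1]; n='scene'
tip=np.append(pose(np.array([[-20,-105,0.]]),RACK)[0,:2],120); x,y=proj(n,[tip])[0].astype(int)
cv2.imwrite('pics/hang1.png',cv2.resize(im[y-45:y+45,x-60:x+60],(600,450),interpolation=cv2.INTER_CUBIC))"
```

```text
fit [4.6156e+02 4.2489e+01 2.8200e-01] [np.float64(0.269)]
fit [4.61026e+02 4.22220e+01 2.57000e-01] [np.float64(0.621)]
now [552.1  55.2 271.3] -3.02 tilt [0.012  0.0022] grip 59.8 t 23.15 F [-0.6  0.5  1. ]
to [461.8  41.9  60. ] -2.862 -> [ 9.12 -0.23 21.13] tw -1.81
to [461.8  41.9   4. ] -2.862 -> [0.  0.  5.6] tw -0.0
```

{"fn": "send_rows", "kwargs": {"deltas": [[3, 0, 3, 0, 4.5], [6, -0.1, 7, -0.9, 4.5], [9.1, -0.2, 11, -1.8, 4.5], [9.1, -0.2, 15, -1.8, 4.5], [9.1, -0.2, 18, -1.8, 4.5], [9.1, -0.2, 21.1, -1.8, 4.5], [9.1, -0.2, 21.1, -1.8, 4.5], [9.1, -0.2, 21.1, -1.8, 4.5]]}}

```text
time: 24.0
eef_pos: [462.3, 42.6, 52.9]
ee_rot: [[-0.961, -0.275, -0.001], [-0.275, 0.961, -0.001], [0.001, -0.001, -1.0]]
force: [0.4, 0.1, 0.6]
grip_width: 45.2
gripper_force: 0.0
```

```bash
cat >> h.py <<'E'
def gauges(n='scene'):
    for d in search_frame(n,'gauge_a'):
        if d['conf']>.25: b=np.array(d['box'])*[560,420,560,420]; print("g",round(d['conf'],2),b.round(),end=' ; ')
    print()
    for y in(-105,-35,35,105):
        c=lambda t,z:np.append(pose(np.array([[-t,y,0.]]),RACK)[0,:2],z); print("  peg",y,"eye/end px expected",proj(n,[c(14,158),c(8,68)]).round().tolist())
E
python3 -c "
from h import *
gauges()
plan((np.array([461.6,42.1,3.5]),.275-np.pi))"
```

```text
g 0.86 [349. 241.  29.  37.] ; g 0.82 [291. 212.  22.  29.] ; g 0.62 [382. 261.  18.  30.] ; g 0.42 [260. 242.  11.  24.] ; 
  peg -105 eye/end px expected [[262.0, 240.0], [262.0, 263.0]]
  peg -35 eye/end px expected [[286.0, 252.0], [284.0, 275.0]]
  peg 35 eye/end px expected [[311.0, 265.0], [308.0, 288.0]]
  peg 105 eye/end px expected [[338.0, 279.0], [333.0, 301.0]]
now [463.2  43.   53.9] -2.863 tilt [ 0.0014 -0.0001] grip 45.2 t 24.05 F [0.1 0.3 0.7]
to [461.6  42.1   3.5] -2.867 -> [ 0.18 -0.04  5.04] tw 0.04
```

Gauge 1 hangs on the first peg (detected box (260,242)-(271,266) matches the expected). Next gauge 2.

{"fn": "send_rows", "kwargs": {"deltas": [[0.15, 0, 2, 0, 4.5], [0.18, 0, 4, 0, 4.5], [0.18, 0, 4.95, 0, 4.5], [0.18, 0, 4.95, 0, 4.5], [0.18, 0, 4.95, 0, 0], [0.18, 0, 4.95, 0, 0], [0.18, 0, 4.95, 0, 0], [0.18, 0, 4.95, 0, 0]]}}

```text
time: 24.85
eef_pos: [461.7, 42.7, 4.9]
ee_rot: [[-0.961, -0.275, 0.003], [-0.275, 0.961, 0.001], [-0.003, -0.0, -1.0]]
force: [-1.5, 0.0, 6.0]
grip_width: 19.8
gripper_force: 58.6
```

{"fn": "send_rows", "kwargs": {"deltas": [[0, 0, -1, 0, 0], [0, 0, -4, 0, 0], [0, 0, -8, 0, 0], [0, 0, -12, 0, 0], [0, 0, -16, 0, 0], [0, 0, -20, 0, 0], [0, 0, -22, 0, 0], [0, 0, -22, 0, 0]]}}

```text
time: 25.65
eef_pos: [462.0, 42.6, 227.7]
ee_rot: [[-0.961, -0.275, 0.008], [-0.275, 0.961, 0.002], [-0.008, 0.0, -1.0]]
force: [0.1, 0.3, -1.6]
grip_width: 19.5
gripper_force: 58.9
```

```bash
python3 -c "
from h import *
plan((rk(55,-35,15,0),RY))"
```

```text
now [462.   42.6 227.7] -2.863 tilt [0.0076 0.0024] grip 19.5 t 25.65 F [ 0.1  0.3 -1.6]
to [583.4 130.4 220. ] -3.019 -> [-14.09   5.11   0.77] tw 1.79
```

{"fn": "send_rows", "kwargs": {"deltas": [[-3, 1, 0, 0.9, 0], [-7, 2.5, 0, 1.8, 0], [-11, 4, 0.3, 1.8, 0], [-14.1, 5.1, 0.6, 1.8, 0], [-14.1, 5.1, 0.6, 1.8, 0], [-14.1, 5.1, 0.6, 1.8, 0], [-14.1, 5.1, 0.6, 1.8, 0], [-14.1, 5.1, 0.6, 1.8, 0]]}}

```text
time: 26.45
eef_pos: [581.4, 129.5, 217.9]
ee_rot: [[-0.993, -0.121, 0.001], [-0.121, 0.993, 0.0], [-0.001, 0.0, -1.0]]
force: [0.3, -0.1, -1.7]
grip_width: 19.2
gripper_force: 58.9
```

```bash
python3 -c "
from snap import *
plan((rk(55,-35,0,2),RY),(rk(19,-35,0,2),RY)); eyeview('peg_c',-35,0,0,2)"
```

```text
now [581.4 129.5 217.9] -3.021 tilt [0.0005 0.0003] grip 19.2 t 26.45 F [ 0.3 -0.1 -1.7]
to [583.4 130.4 207. ] -3.019 -> [-0.21  0.07  1.09] tw -0.02
to [619.2 134.8 171. ] -3.019 -> [-3.6 -0.   3.6] tw -0.0
eye err in rack frame
eye rack [-57.   -0.7  66.1]
```

{"fn": "send_rows", "kwargs": {"deltas": [[-0.2, 0.07, 0.5, 0, 0], [-0.2, 0.07, 1.1, 0, 0], [-1, 0.07, 1.9, 0, 0], [-1.8, 0.07, 2.7, 0, 0], [-2.6, 0.07, 3.5, 0, 0], [-3.4, 0.07, 4.3, 0, 0], [-3.8, 0.07, 4.7, 0, 0], [-3.8, 0.07, 4.7, 0, 0]]}}

```text
time: 27.3
eef_pos: [619.8, 135.3, 168.8]
ee_rot: [[-0.993, -0.121, -0.002], [-0.121, 0.993, -0.001], [0.002, -0.001, -1.0]]
force: [-0.4, 0.2, -1.2]
grip_width: 19.2
gripper_force: 58.8
```

{"fn": "send_rows", "kwargs": {"deltas": [[0, 0, 0, 0, 0], [0, 0, 0, 0, 4], [0, 0, 0, 0, 6], [0, 0, 0, 0, 6], [0, 0, 0, 0, 6], [0, 0, 0, 0, 6], [1, 0, -3, 0, 6], [4, 0, -6, 0, 6]]}}

```text
time: 28.1
eef_pos: [580.1, 130.3, 229.0]
ee_rot: [[-0.993, -0.12, -0.003], [-0.12, 0.993, -0.002], [0.003, -0.002, -1.0]]
force: [-0.2, 0.5, 1.6]
grip_width: 59.8
gripper_force: 0.0
```

```bash
python3 -c "
from h import *
gauges()
refit('scene',(448.5,245,.143),(454.5,341.3,.237)); refit('scene',(442.8,157.3,-.21),model=CARR)
plan((np.array([448.6,245,60]),.143-np.pi))"
```

```text
g 0.84 [349. 240.  26.  36.] ; g 0.84 [379. 261.  26.  31.] ; g 0.63 [285. 203.  22.  31.] ; g 0.6 [257. 241.  15.  26.] ; 
  peg -105 eye/end px expected [[262.0, 240.0], [262.0, 263.0]]
  peg -35 eye/end px expected [[286.0, 252.0], [284.0, 275.0]]
  peg 35 eye/end px expected [[311.0, 265.0], [308.0, 288.0]]
  peg 105 eye/end px expected [[338.0, 279.0], [333.0, 301.0]]
fit [395.921 247.217   0.423] [np.float64(0.347)]
fit [4.53568e+02 3.42540e+02 2.22000e-01] [np.float64(0.249)]
fit [ 4.44315e+02  1.56461e+02 -2.04000e-01] [np.float64(0.276)]
now [580.2 130.8 233.8] -3.02 tilt [0.0059 0.0023] grip 59.7 t 28.25 F [-0.4  0.4 -0.1]
to [448.6 245.   60. ] -2.999 -> [11.68 12.94 17.38] tw -0.24
```

```bash
python3 -c "
from h import *
im=grab_frame('scene'); cv2.imwrite('pics/s2.png',im[:,:,::-1]); gauges()
print(unproj('scene',[(296,218)],3),unproj('scene',[(296,218)],230))
grab_frame('top');
for d in cut_out('top','gauge_a'):
    if d['conf']>.25: print(d['conf'],maskpose('top',d['mask']))
print(proj('scene',[get_state()['eef_pos']]))"
```

```text
g 0.75 [186. 162.  24.  20.] ; g 0.69 [383. 261.  19.  32.] ; g 0.63 [145. 191.  24.  29.] ; g 0.58 [349. 241.  29.  30.] ; g 0.57 [263. 258.   6.   8.] ; g 0.46 [278. 253.  11.  25.] ; 
  peg -105 eye/end px expected [[262.0, 240.0], [262.0, 263.0]]
  peg -35 eye/end px expected [[286.0, 252.0], [284.0, 275.0]]
  peg 35 eye/end px expected [[311.0, 265.0], [308.0, 288.0]]
  peg 105 eye/end px expected [[338.0, 279.0], [333.0, 301.0]]
[[460.04191502  11.32969155   3.        ]] [[619.41401189 129.79847022 230.        ]]
0.95 (array([449.71982097, 245.08968383]), np.float64(0.1323996109365783), np.float64(111.08022158995674), np.float64(33.326986818510946), np.float64(19.551208478956102))
0.47 (array([699.76306888,  72.42272824]), np.float64(0.3851701103091162), np.float64(52.25148514528529), np.float64(35.39445298885657), np.float64(24.243107752874558))
0.36 (array([ 745.8286875, -147.0391267]), np.float64(1.4661409325358228), np.float64(151.0708559266131), np.float64(132.83356810745596), np.float64(133.07706560921258))
[[306.51052885 208.77450067]]
```

{"fn": "send_rows", "kwargs": {"deltas": [[4, 0, -2, 0, 4.5], [8, 1, -2, 0, 4.5], [11, 4, 0, 0, 4.5], [11.7, 8, 2, 0, 4.5], [11.7, 12, 5, -0.2, 4.5], [11.7, 12.9, 9, -0.2, 4.5], [11.7, 12.9, 12, -0.2, 4.5], [11.7, 12.9, 14, -0.2, 4.5]]}}

```text
time: 29.25
eef_pos: [446.7, 243.8, 86.6]
ee_rot: [[-0.99, -0.139, -0.004], [-0.139, 0.99, -0.004], [0.005, -0.003, -1.0]]
force: [0.2, 0.7, 0.6]
grip_width: 45.0
gripper_force: 0.0
```

```bash
python3 -c "
from h import *
im=grab_frame('scene'); cv2.imwrite('pics/s3.png',im[:,:,::-1]); gauges()
plan((np.array([448.6,245,60]),.143-np.pi))"
```

```text
g 0.68 [187. 163.  24.  16.] ; g 0.63 [276. 254.  10.  27.] ; g 0.62 [346. 238.  29.  38.] ; g 0.62 [381. 262.  20.  31.] ; g 0.58 [256. 241.  14.  22.] ; 
  peg -105 eye/end px expected [[262.0, 240.0], [262.0, 263.0]]
  peg -35 eye/end px expected [[286.0, 252.0], [284.0, 275.0]]
  peg 35 eye/end px expected [[311.0, 265.0], [308.0, 288.0]]
  peg 105 eye/end px expected [[338.0, 279.0], [333.0, 301.0]]
now [446.1 242.8  86.3] -3.003 tilt [-0.0065 -0.0055] grip 44.9 t 29.35 F [-0.2 -0.9 -0.2]
to [448.6 245.   60. ] -2.999 -> [-0.28  0.18  2.63] tw -0.05
```

Gauges 1 and 2 hang. Descend on gauge 3.

{"fn": "send_rows", "kwargs": {"deltas": [[-0.25, 0.2, 1, 0, 4.5], [-0.28, 0.2, 2.6, 0, 4.5], [-0.28, 0.2, 2.6, 0, 4.5], [-0.28, 0.2, 2.6, 0, 4.5], [-0.28, 0.2, 2.6, 0, 4.5], [-0.28, 0.2, 2.6, 0, 4.5], [-0.28, 0.2, 2.6, 0, 4.5], [-0.28, 0.2, 2.6, 0, 4.5]]}}

```text
time: 30.15
eef_pos: [450.8, 246.9, 64.6]
ee_rot: [[-0.99, -0.138, 0.0], [-0.138, 0.99, 0.0], [-0.0, 0.0, -1.0]]
force: [-0.9, 0.1, -0.5]
grip_width: 44.9
gripper_force: 0.0
```

```bash
python3 -c "
from h import *
plan((np.array([448.8,245,3.5]),.143-np.pi))"
```

```text
now [450.8 246.9  64.6] -3.003 tilt [0.0004 0.0004] grip 44.9 t 30.15 F [-0.9  0.1 -0.5]
to [448.8 245.    3.5] -2.999 -> [ 0.22 -0.16  6.11] tw -0.05
```

{"fn": "send_rows", "kwargs": {"deltas": [[0.22, -0.16, 2.5, 0, 4.5], [0.22, -0.16, 5, 0, 4.5], [0.22, -0.16, 6, 0, 4.5], [0.22, -0.16, 6, 0, 4.5], [0.22, -0.16, 6, 0, 0], [0.22, -0.16, 6, 0, 0], [0.22, -0.16, 6, 0, 0], [0.22, -0.16, 6, 0, 0]]}}

```text
time: 30.95
eef_pos: [450.0, 245.8, 6.1]
ee_rot: [[-0.99, -0.139, 0.003], [-0.139, 0.99, 0.002], [-0.003, 0.002, -1.0]]
force: [-1.0, -0.3, 6.1]
grip_width: -0.0
gripper_force: 3.4
```

{"fn": "send_rows", "kwargs": {"deltas": [[0, 0, -1, 0, 0], [0, 0, -4, 0, 0], [0, 0, -8, 0, 0], [0, 0, -12, 0, 0], [0, 0, -16, 0, 0], [0, 0, -20, 0, 0], [0, 0, -22, 0, 0], [0, 0, -22, 0, 0]]}}

```text
time: 31.75
eef_pos: [450.1, 245.8, 228.9]
ee_rot: [[-0.99, -0.139, 0.006], [-0.139, 0.99, 0.005], [-0.007, 0.004, -1.0]]
force: [-0.4, -0.2, -0.0]
grip_width: 0.1
gripper_force: 0.0
```

```bash
python3 -c "
from h import *
plan((rk(55,35,15,2),RY))"
```

```text
now [450.1 245.8 228.9] -3.003 tilt [0.0064 0.0052] grip 0.1 t 31.75 F [-0.4 -0.2 -0. ]
to [574.9 199.9 222. ] -3.019 -> [-11.72  -6.28   0.69] tw 0.19
```

```bash
python3 -c "
from h import *
refit('scene',(448.5,245,.143))
grab_frame('top');
for d in cut_out('top','gauge_a'):
    if d['conf']>.25: print(d['conf'],maskpose('top',d['mask']))
plan((np.array([449,245,50]),.143-np.pi))"
```

```text
fit [364.868 229.9     0.859] [np.float64(0.303)]
0.81 (array([450.03215787, 251.41637282]), np.float64(0.10241445506440681), np.float64(114.2609729576817), np.float64(35.549249816591015), np.float64(22.49205453385771))
0.5 (array([693.89075252, 142.87170495]), np.float64(0.7157918215039905), np.float64(57.962181952341844), np.float64(29.51505786122896), np.float64(25.10854005198281))
0.44 (array([698.61289048,  71.97710553]), np.float64(0.39704408448519524), np.float64(52.79975681654449), np.float64(36.8472218197548), np.float64(24.648581683094147))
now [448.2 244.7 223.9] -3.003 tilt [-0.0009 -0.    ] grip 0.0 t 31.9 F [-0.1 -0.  -0.1]
to [449 245  50] -2.999 -> [-0.08  0.02 17.39] tw -0.05
```

{"fn": "send_rows", "kwargs": {"deltas": [[0.05, 0, 3, 0, 4.5], [0.05, 0, 7, 0, 4.5], [0.05, 0, 11, 0, 4.5], [0.05, 0, 15, 0, 4.5], [0.05, 0, 18, 0, 4.5], [0.05, 0, 18, 0, 4.5], [0.05, 0, 18, 0, 4.5], [0.05, 0, 18, 0, 4.5]]}}

```text
time: 32.7
eef_pos: [449.3, 245.6, 46.0]
ee_rot: [[-0.99, -0.139, 0.002], [-0.139, 0.99, 0.002], [-0.003, 0.001, -1.0]]
force: [0.0, 1.2, -0.1]
grip_width: 44.9
gripper_force: 0.0
```

```bash
python3 -c "
from h import *
plan((np.array([449,245,1]),.143-np.pi))"
```

```text
now [449.3 245.6  46. ] -3.002 tilt [0.0024 0.0016] grip 44.9 t 32.7 F [ 0.   1.2 -0.1]
to [449 245   1] -2.999 -> [ 0.03 -0.06  4.5 ] tw -0.04
```

{"fn": "send_rows", "kwargs": {"deltas": [[0.03, 0.25, 2, 0, 4.8], [0.03, 0.25, 3.5, 0, 4.8], [0.03, 0.25, 4.4, 0, 4.8], [0.03, 0.25, 4.5, 0, 4.8], [0.03, 0.25, 4.5, 0, 4.8], [0.03, 0.25, 4.5, 0, 0], [0.03, 0.25, 4.5, 0, 0], [0.03, 0.25, 4.5, 0, 0]]}}

```text
time: 33.5
eef_pos: [448.3, 248.0, 0.5]
ee_rot: [[-0.99, -0.139, 0.002], [-0.139, 0.99, 0.001], [-0.002, 0.001, -1.0]]
force: [-1.6, -0.9, 5.5]
grip_width: 21.8
gripper_force: 58.9
```

{"fn": "send_rows", "kwargs": {"deltas": [[0, 0, 0, 0, 0], [0, 0, 0, 0, 0], [0, 0, 0, 0, 0], [0, 0, -2, 0, 0], [0, 0, -5, 0, 0], [0, 0, -8, 0, 0], [0, 0, -8, 0, 0], [0, 0, -8, 0, 0]]}}

```text
time: 34.3
eef_pos: [447.6, 247.5, 79.8]
ee_rot: [[-0.99, -0.138, 0.001], [-0.138, 0.99, 0.001], [-0.001, 0.001, -1.0]]
force: [-0.1, 0.3, -2.0]
grip_width: 21.6
gripper_force: 59.2
```

```bash
python3 -c "
from h import *
plan((rk(55,35,15,-2),RY))"
```

```text
now [447.6 247.5  79.8] -3.003 tilt [0.0007 0.0014] grip 21.6 t 34.3 F [-0.1  0.3 -2. ]
to [574.9 199.9 218. ] -3.019 -> [-11.95  -6.47 -13.82] tw 0.18
```

{"fn": "send_rows", "kwargs": {"deltas": [[0, 0, -4, 0, 0], [0, -1, -8, 0, 0], [-2, -3, -12, 0.2, 0], [-5, -5, -13.8, 0.2, 0], [-9, -6.5, -13.8, 0.2, 0], [-11.9, -6.5, -13.8, 0.2, 0], [-11.9, -6.5, -13.8, 0.2, 0], [-11.9, -6.5, -13.8, 0.2, 0]]}}

```text
time: 35.1
eef_pos: [574.0, 199.0, 214.8]
ee_rot: [[-0.993, -0.12, -0.004], [-0.12, 0.993, -0.002], [0.004, -0.001, -1.0]]
force: [-1.3, 0.6, -0.7]
grip_width: 21.2
gripper_force: 59.2
```

```bash
python3 -c "
from snap import *
plan((rk(55,35,0,-2),RY),(rk(19,35,0,-2),RY)); eyeview('peg_d',35,0,0,-2)"
```

```text
now [574.  199.  214.8] -3.021 tilt [-0.0038 -0.0017] grip 21.2 t 35.1 F [-1.3  0.6 -0.7]
to [574.9 199.9 203. ] -3.019 -> [-0.09  0.08  1.18] tw -0.02
to [610.6 204.3 167. ] -3.019 -> [-3.6 -0.   3.6] tw -0.0
eye err in rack frame
eye rack [-56.3  -0.6  67.6]
```

```bash
cat >> h.py <<'E'
def eyefit(off,cams=('scene',)):
    s=get_state(); p=s['eef_pos']; R=s['ee_rot']; e=p-46*R[:,0]; z=e[2]-off
    for n in cams:
        g=cv2.cvtColor(grab_frame(n),cv2.COLOR_RGB2GRAY)
        for sg in(1,-1):
            q,sc=fit([(n,g)],[(circ(0,21,z),sg),(circ(0,13,z),0)],(e[0],e[1],0),free=(0,1)); d=q[:2]-e[:2]; print("eye fit",n,sg,"shift",d.round(1),sc)
E
python3 -c "
from h import *
eyefit(-2,('scene','top'))"
```

```text
eye fit scene 1 shift [-14.9  40.2] [np.float64(0.381)]
eye fit scene -1 shift [2.8 0.7] [np.float64(0.305)]
eye fit top 1 shift [-2.3 37.9] [np.float64(0.219)]
eye fit top -1 shift [ 19.5 -14.5] [np.float64(0.195)]
```

{"fn": "send_rows", "kwargs": {"deltas": [[0.1, 0.08, 0.6, 0, 0], [0.1, 0.08, 1.2, 0, 0], [-0.7, 0.08, 2, 0, 0], [-1.5, 0.08, 2.8, 0, 0], [-2.3, 0.08, 3.6, 0, 0], [-3.1, 0.08, 4.4, 0, 0], [-3.5, 0.08, 4.75, 0, 0], [-3.5, 0.08, 4.75, 0, 0]]}}

```text
time: 36.05
eef_pos: [609.3, 204.2, 168.4]
ee_rot: [[-0.993, -0.121, -0.002], [-0.121, 0.993, -0.001], [0.002, -0.001, -1.0]]
force: [0.4, -0.6, -1.9]
grip_width: 21.7
gripper_force: 59.2
```

{"fn": "send_rows", "kwargs": {"deltas": [[0, 0, 0, 0, 0], [0, 0, 0, 0, 4], [0, 0, 0, 0, 6], [0, 0, 0, 0, 6], [0, 0, 0, 0, 6], [0, 0, 0, 0, 6], [1, 0, -3, 0, 6], [4, 0, -6, 0, 6]]}}

```text
time: 36.85
eef_pos: [569.5, 199.2, 228.4]
ee_rot: [[-0.993, -0.12, -0.003], [-0.12, 0.993, -0.002], [0.003, -0.002, -1.0]]
force: [1.5, 0.3, 1.3]
grip_width: 59.8
gripper_force: 0.0
```

{"fn": "send_rows", "kwargs": {"deltas": [[4, 0, -2, 0, 4.8], [8, 2, -1, 0, 4.8], [12, 6, 1, -0.5, 4.8], [14, 10, 3, -1, 4.8], [14, 13, 5, -1.3, 4.8], [14, 13, 7, -1.3, 4.8], [14, 13, 7, -1.3, 4.8], [14, 13, 7, -1.3, 4.8]]}}

```text
time: 37.65
eef_pos: [415.0, 311.4, 160.3]
ee_rot: [[-0.973, -0.233, 0.0], [-0.233, 0.973, -0.001], [-0.0, -0.001, -1.0]]
force: [-0.7, 0.7, -0.3]
grip_width: 48.3
gripper_force: 0.0
```

```bash
python3 -c "
from h import *
grab_frame('scene');gauges()
refit('scene',(454.5,341.3,.237)); refit('top',(454.5,341.3,.237))
plan((np.array([454.3,341.6,50]),.237-np.pi))"
```

```text
g 0.8 [383. 262.  17.  30.] ; g 0.61 [276. 254.  12.  26.] ; g 0.51 [259. 239.   8.  23.] ; 
  peg -105 eye/end px expected [[262.0, 240.0], [262.0, 263.0]]
  peg -35 eye/end px expected [[286.0, 252.0], [284.0, 275.0]]
  peg 35 eye/end px expected [[311.0, 265.0], [308.0, 288.0]]
  peg 105 eye/end px expected [[338.0, 279.0], [333.0, 301.0]]
fit [455.709 372.548  -0.472] [np.float64(0.328)]
fit [4.63831e+02 3.41149e+02 2.90000e-01] [np.float64(0.15)]
now [415.5 311.6 161.1] -2.908 tilt [0.0016 0.0017] grip 48.3 t 37.85 F [ 0.4 -0.2  0. ]
to [454.3 341.6  50. ] -2.905 -> [-4.47  2.02 11.11] tw -0.04
```

{"fn": "send_rows", "kwargs": {"deltas": [[-2, 1, 2, 0, 4.8], [-4.4, 2, 5, 0, 4.8], [-4.4, 2, 8, 0, 4.8], [-4.4, 2, 11, 0, 4.8], [-4.4, 2, 11, 0, 4.8], [-4.4, 2, 11, 0, 4.8], [-4.4, 2, 11, 0, 4.8], [-4.4, 2, 11, 0, 4.8]]}}

```text
time: 38.65
eef_pos: [453.7, 342.3, 51.9]
ee_rot: [[-0.973, -0.233, 0.003], [-0.233, 0.973, 0.003], [-0.003, 0.002, -1.0]]
force: [-0.5, -0.0, 0.0]
grip_width: 47.7
gripper_force: 0.0
```

```bash
python3 -c "
from h import *
im=grab_frame('scene');cv2.imwrite('pics/s4.png',im[:,:,::-1]);gauges()
im=grab_frame('top'); cv2.imwrite('pics/t4.png',im[:,:,::-1])
for d in cut_out('top','gauge_a'):
    if d['conf']>.25: print(d['conf'],np.round(np.array(d['box'])*[560,420,560,420]),maskpose('top',d['mask'])[:3])
a=cv2.imread('pics/s4.png').astype(int); b=cv2.imread('pics/s3.png').astype(int)
D=abs(a-b).max(2)[235:305,240:350]; v,u=np.nonzero(D>40); print('diff',len(u),np.percentile(u,[5,50,95])+240,np.percentile(v,[5,50,95])+235)
plan((np.array([454.3,341.6,1]),.237-np.pi))"
```

```text
g 0.82 [379. 259.  25.  33.] ; g 0.58 [276. 253.  12.  26.] ; g 0.45 [261. 239.   9.  26.] ; 
  peg -105 eye/end px expected [[262.0, 240.0], [262.0, 263.0]]
  peg -35 eye/end px expected [[286.0, 252.0], [284.0, 275.0]]
  peg 35 eye/end px expected [[311.0, 265.0], [308.0, 288.0]]
  peg 105 eye/end px expected [[338.0, 279.0], [333.0, 301.0]]
0.75 [168. 227.   4.  10.] (array([419.44097528, 332.07481563]), np.float64(0.2161766626244176), np.float64(36.98982055444647))
0.62 [164. 102. 117.  47.] (array([719.00045659, 186.79122347]), np.float64(1.733678175559093), np.float64(321.0015628489515))
0.55 [230. 123.  13.  21.] (array([696.55103299, 142.98616204]), np.float64(0.7616746743341872), np.float64(54.489858869153885))
0.54 [198. 126.  23.  18.] (array([686.01468236, 219.07507942]), np.float64(0.7831114145878502), np.float64(58.435430402246446))
0.52 [261. 120.  12.  15.] (array([699.88844671,  70.16563024]), np.float64(0.33615998524691887), np.float64(48.919330880359))
diff 392 [305. 342. 349.] [247.  260.5 286. ]
now [453.  341.6  50.5] -2.907 tilt [0.0009 0.0011] grip 48.1 t 38.85 F [-0.1 -0.6 -1.2]
to [454.3 341.6   1. ] -2.905 -> [-0.12 -0.03  4.95] tw -0.02
```

Top view shows three gauges on the pegs ((261,120), (230,123), (198,126), evenly spaced). Now gauge 4.

{"fn": "send_rows", "kwargs": {"deltas": [[-0.1, 0, 2.5, 0, 4.8], [-0.1, 0, 4, 0, 4.8], [-0.1, 0, 4.9, 0, 4.8], [-0.1, 0, 4.95, 0, 4.8], [-0.1, 0, 4.95, 0, 4.8], [-0.1, 0, 4.95, 0, 0], [-0.1, 0, 4.95, 0, 0], [-0.1, 0, 4.95, 0, 0]]}}

```text
time: 39.65
eef_pos: [454.3, 342.1, 1.5]
ee_rot: [[-0.972, -0.233, 0.001], [-0.233, 0.972, 0.001], [-0.002, 0.001, -1.0]]
force: [-2.1, -1.2, 5.8]
grip_width: 21.4
gripper_force: 58.9
```

{"fn": "send_rows", "kwargs": {"deltas": [[0, 0, 0, 0, 0], [0, 0, 0, 0, 0], [0, 0, -2, 0, 0], [0, 0, -6, 0, 0], [0, 0, -10, 0, 0], [0, 0, -15, 0, 0], [0, 0, -20, 0, 0], [0, 0, -22, 0, 0]]}}

```text
time: 40.45
eef_pos: [455.3, 342.5, 226.2]
ee_rot: [[-0.972, -0.233, 0.007], [-0.233, 0.973, 0.006], [-0.008, 0.004, -1.0]]
force: [0.6, 0.7, -1.3]
grip_width: 21.4
gripper_force: 59.1
```

```bash
python3 -c "
from h import *
plan((rk(55,105,15,-2),RY))"
```

```text
now [455.3 342.5 226.2] -2.907 tilt [0.0066 0.0059] grip 21.4 t 40.45 F [ 0.6  0.7 -1.3]
to [566.3 269.4 218. ] -3.019 -> [-9.1  -9.7   0.82] tw 1.29
```

{"fn": "send_rows", "kwargs": {"deltas": [[0, -3, 0, 0.6, 0], [-2, -6, 0, 1.2, 0], [-4, -9.7, 0, 1.3, 0], [-7, -9.7, 0.4, 1.3, 0], [-9.1, -9.7, 0.6, 1.3, 0], [-9.1, -9.7, 0.6, 1.3, 0], [-9.1, -9.7, 0.6, 1.3, 0], [-9.1, -9.7, 0.6, 1.3, 0]]}}

```text
time: 41.25
eef_pos: [564.3, 268.4, 214.4]
ee_rot: [[-0.993, -0.121, -0.0], [-0.121, 0.993, 0.0], [0.0, 0.0, -1.0]]
force: [0.3, -0.8, 0.1]
grip_width: 21.3
gripper_force: 59.2
```

```bash
python3 -c "
from snap import *
plan((rk(55,105,0,-2),RY),(rk(19,105,0,-2),RY)); eyeview('peg_e',105,0,0,-2); eyefit(-2)"
```

```text
now [564.3 268.4 214.4] -3.02 tilt [-0.0001  0.0001] grip 21.3 t 41.25 F [ 0.3 -0.8  0.1]
to [566.3 269.4 203. ] -3.019 -> [-0.22  0.07  1.14] tw -0.01
to [602.1 273.8 167. ] -3.019 -> [-3.6 -0.   3.6] tw -0.0
eye err in rack frame
eye rack [-57.2  -0.6  66.7]
eye fit scene 1 shift [22.2 45.1] [np.float64(0.39)]
eye fit scene -1 shift [ 1.2 -0.6] [np.float64(0.273)]
```

{"fn": "send_rows", "kwargs": {"deltas": [[-0.1, 0.1, 0.6, 0, 0], [-0.1, 0.1, 1.1, 0, 0], [-0.9, 0.1, 1.9, 0, 0], [-1.7, 0.1, 2.7, 0, 0], [-2.5, 0.1, 3.5, 0, 0], [-3.3, 0.1, 4.3, 0, 0], [-3.7, 0.1, 4.7, 0, 0], [-3.7, 0.1, 4.7, 0, 0]]}}

```text
time: 42.15
eef_pos: [601.7, 273.6, 165.7]
ee_rot: [[-0.993, -0.12, -0.002], [-0.12, 0.993, -0.001], [0.002, -0.001, -1.0]]
force: [-0.5, 0.8, -1.1]
grip_width: 21.6
gripper_force: 59.2
```

{"fn": "send_rows", "kwargs": {"deltas": [[0, 0, 0, 0, 0], [0, 0, 0, 0, 4], [0, 0, 0, 0, 6], [0, 0, 0, 0, 6], [0, 0, 0, 0, 6], [0, 0, 0, 0, 6], [1, 0, -3, 0, 6], [4, 0, -6, 0, 6]]}}

```text
time: 42.95
eef_pos: [562.0, 268.5, 225.8]
ee_rot: [[-0.993, -0.12, -0.003], [-0.12, 0.993, -0.003], [0.003, -0.002, -1.0]]
force: [0.9, -0.1, 0.4]
grip_width: 59.6
gripper_force: 0.0
```

{"fn": "send_rows", "kwargs": {"deltas": [[5, 0, -2, 0, 4.8], [10, 0, -2, 0, 4.8], [15, 0, -2, 0, 4.8], [20, 0, -2, 0, 4.8], [20, 0, -2, 0, 4.8], [20, 0, -2, 0, 4.8], [20, 0, -2, 0, 4.8], [20, 0, -2, 0, 4.8]]}}

```text
time: 43.75
eef_pos: [364.1, 245.1, 247.0]
ee_rot: [[-0.993, -0.12, -0.0], [-0.12, 0.993, -0.001], [0.0, -0.001, -1.0]]
force: [1.0, -0.1, 1.0]
grip_width: 48.0
gripper_force: 0.0
```

```bash
python3 -c "
from h import *
im=grab_frame('scene');cv2.imwrite('pics/s5.png',im[:,:,::-1]);gauges()
im=grab_frame('top'); cv2.imwrite('pics/t5.png',im[:,:,::-1])
for d in cut_out('top','gauge_a'):
    if d['conf']>.25: print(d['conf'],np.round(np.array(d['box'])*[560,420,560,420]))
refit('scene',(442.8,157.3,-.21),model=CARR); refit('top',(442.8,157.3,-.21),model=CARR)
plan((np.array([442.8,157.3,60]),-.21-np.pi))"
```

```text
g 0.6 [332. 278.  14.  24.] ; g 0.6 [257. 237.  12.  28.] ; g 0.46 [278. 255.   8.  23.] ; 
  peg -105 eye/end px expected [[262.0, 240.0], [262.0, 263.0]]
  peg -35 eye/end px expected [[286.0, 252.0], [284.0, 275.0]]
  peg 35 eye/end px expected [[311.0, 265.0], [308.0, 288.0]]
  peg 105 eye/end px expected [[338.0, 279.0], [333.0, 301.0]]
0.67 [227. 123.  17.  20.]
0.66 [257. 122.  16.  16.]
0.58 [202. 129.  18.  14.]
0.47 [174. 132.  17.  17.]
fit [ 4.43743e+02  1.56785e+02 -1.82000e-01] [np.float64(0.581)]
fit [ 4.43595e+02  1.55991e+02 -1.95000e-01] [np.float64(0.821)]
now [363.6 244.8 247. ] -3.021 tilt [-0.0003 -0.0006] grip 47.9 t 44.05 F [ 0.8 -0.6  0.2]
to [442.8 157.3  60. ] -3.352 -> [-6.81 -9.64 18.7 ] tw 3.79
```

All four gauges hang. Now the carrier.

{"fn": "send_rows", "kwargs": {"deltas": [[-2, -3, 3, 1.6, 4.8], [-4, -6, 7, 3.2, 4.8], [-6, -9, 11, 3.7, 4.8], [-6.8, -9.7, 15, 3.7, 4.8], [-6.8, -9.7, 19, 3.7, 4.8], [-6.8, -9.7, 19, 3.7, 4.8], [-6.8, -9.7, 19, 3.7, 4.8], [-6.8, -9.7, 19, 3.7, 4.8]]}}

```text
time: 44.85
eef_pos: [444.1, 158.0, 59.7]
ee_rot: [[-0.98, 0.199, 0.004], [0.199, 0.98, 0.002], [-0.003, 0.003, -1.0]]
force: [-0.0, 0.3, 0.6]
grip_width: 47.7
gripper_force: 0.0
```

```bash
python3 -c "
from h import *
plan((np.array([443.3,156.7,1]),-.2-np.pi))"
```

```text
now [444.1 158.   59.7] 2.941 tilt [0.0039 0.002 ] grip 47.7 t 44.85 F [-0.   0.3  0.6]
to [443.3 156.7   1. ] -3.342 -> [ 0.05 -0.15  5.87] tw -0.0
```

{"fn": "send_rows", "kwargs": {"deltas": [[0.05, -0.1, 2.5, 0, 4.8], [0.05, -0.1, 5, 0, 4.8], [0.05, -0.1, 5.8, 0, 4.8], [0.05, -0.1, 5.85, 0, 4.8], [0.05, -0.1, 5.85, 0, 4.8], [0.05, -0.1, 5.85, 0, 0], [0.05, -0.1, 5.85, 0, 0], [0.05, -0.1, 5.85, 0, 0]]}}

```text
time: 45.65
eef_pos: [442.7, 156.4, 0.3]
ee_rot: [[-0.98, 0.2, 0.002], [0.2, 0.98, 0.001], [-0.002, 0.001, -1.0]]
force: [-1.1, -0.2, 8.7]
grip_width: 21.9
gripper_force: 61.3
```

{"fn": "send_rows", "kwargs": {"deltas": [[0, 0, 0, 0, 0], [0, 0, 0, 0, 0], [0, 0, -2, 0, 0], [0, 0, -6, 0, 0], [0, 0, -10, 0, 0], [0, 0, -10, 0, 0], [0, 0, -10, 0, 0], [0, 0, -10, 0, 0]]}}

```text
time: 46.45
eef_pos: [441.0, 155.5, 98.0]
ee_rot: [[-0.98, 0.201, -0.001], [0.201, 0.98, -0.001], [0.001, -0.001, -1.0]]
force: [-0.2, -0.2, -0.8]
grip_width: 21.6
gripper_force: 59.2
```

```bash
python3 -c "
from h import *
plan((fx(0,0,100),FY-np.pi)); handle()"
```

```text
now [441.  155.5  98. ] 2.94 tilt [-0.0015 -0.0005] grip 21.6 t 46.45 F [-0.2 -0.2 -0.8]
to [ 543.  -204.3  100. ] -1.592 -> [-17.21 -33.2   -0.2 ] tw -20.08
handle darkest at [(1.56, 22), (1.62, 23), (1.5, 24), (1.44, 35)] median 135.0
```

{"fn": "send_rows", "kwargs": {"deltas": [[-2, -4, -1, -1.6, 0], [-4, -8, -1, -3.3, 0], [-6, -12, -1, -5, 0], [-8, -16, -1, -6.7, 0], [-10, -20, -1, -8.4, 0], [-12, -24, -1, -10.1, 0], [-14, -27, -1, -11.8, 0], [-16, -30, -1, -13.5, 0]]}}

```text
time: 47.3
eef_pos: [537.7, -171.4, 107.3]
ee_rot: [[-0.652, -0.758, -0.003], [-0.758, 0.652, 0.0], [0.002, 0.002, -1.0]]
force: [0.6, 1.0, -0.2]
grip_width: 21.6
gripper_force: 59.3
```

```bash
python3 -c "
from h import *
plan((fx(0,0,100),FY-np.pi))"
```

```text
now [ 537.7 -171.4  107.3] -2.282 tilt [-0.0027  0.0002] grip 21.6 t 47.3 F [ 0.6  1.  -0.2]
to [ 543.  -204.3  100. ] -1.592 -> [ 2.15 -2.54  0.73] tw -7.91
```

{"fn": "send_rows", "kwargs": {"deltas": [[0.5, -0.5, 0, -1.6, 0], [1, -1, 0, -3.2, 0], [1.5, -1.5, 0, -4.8, 0], [2.1, -2.5, 0, -6.5, 0], [2.1, -2.5, 0, -7.9, 0], [2.1, -2.5, 2, -7.9, 0], [2.1, -2.5, 4, -7.9, 0], [2.1, -2.5, 4, -7.9, 0]]}}

```text
time: 48.1
eef_pos: [540.4, -201.0, 64.5]
ee_rot: [[-0.027, -1.0, -0.008], [-1.0, 0.027, 0.002], [-0.002, 0.008, -1.0]]
force: [-0.5, -0.2, -1.3]
grip_width: 21.7
gripper_force: 59.3
```

{"fn": "send_rows", "kwargs": {"deltas": [[0, 0, 0.5, 0, 0], [0, 0, 1, 0, 0], [0, 0, 1, 0, 0], [0, 0, 1, 0, 0], [0, 0, 1, 0, 0], [0, 0, 1, 0, 0], [0, 0, 1, 0, 0], [0, 0, 1, 0, 0]]}}

```text
time: 48.9
eef_pos: [543.4, -201.7, 58.9]
ee_rot: [[-0.027, -1.0, 0.0], [-1.0, 0.027, -0.0], [0.0, -0.0, -1.0]]
force: [0.3, -0.0, -1.3]
grip_width: 21.6
gripper_force: 59.3
```

```bash
python3 -c "
from h import *
plan((fx(0,0,22.7),FY-np.pi)); handle()
n='scene'; g=cv2.cvtColor(grab_frame(n),cv2.COLOR_RGB2GRAY); s=get_state(); p=s['eef_pos']; R=s['ee_rot']; e=p-46*R[:,0]; z=e[2]+5.3
for M in([(circ(0,21,z),1),(rect(-10,10,-10,10,z+2),0)],): print(e[:2], fit([(n,g)],M,(e[0],e[1],FY),free=(0,1)))"
```

```text
now [ 543.4 -201.7   58.9] -1.597 tilt [ 0.0002 -0.    ] grip 21.6 t 48.9 F [ 0.3 -0.  -1.3]
to [ 543.  -204.3   22.7] -1.592 -> [0.26 0.03 3.62] tw -0.07
handle darkest at [(1.56, 23), (1.62, 25), (1.5, 27), (1.44, 38)] median 138.0
[ 544.57206353 -155.69088182] (array([ 542.54888543, -156.27471361,    1.55      ]), [np.float64(-0.009)])
```

{"fn": "send_rows", "kwargs": {"deltas": [[0.26, 0, 1, -0.1, 0], [0.26, 0, 2, -0.1, 0], [0.26, 0, 2.8, -0.1, 0], [0.26, 0, 3.2, -0.1, 0], [0.26, 0, 3.5, -0.1, 0], [0.26, 0, 3.55, -0.1, 0], [0.26, 0, 3.55, -0.1, 0], [0.26, 0, 3.55, -0.1, 0]]}}

```text
time: 49.8
eef_pos: [543.5, -204.3, 23.6]
ee_rot: [[-0.018, -1.0, 0.001], [-1.0, 0.018, -0.0], [0.0, -0.001, -1.0]]
force: [-0.1, -0.4, -1.2]
grip_width: 21.4
gripper_force: 59.4
```

{"fn": "send_rows", "kwargs": {"deltas": [[0, 0, 0.05, 0, 0], [0, 0, 0.05, 0, 2.6], [0, 0, 0.05, 0, 3.5], [0, 0, 0.05, 0, 4.5], [0, 0, 0.05, 0, 4.5], [0, 0, -3, 0, 4.5], [0, 0, -7, 0, 4.5], [0, 0, -12, 0, 4.5]]}}

```text
time: 50.6
eef_pos: [541.9, -204.0, 143.1]
ee_rot: [[-0.018, -1.0, -0.004], [-1.0, 0.018, 0.001], [-0.001, 0.004, -1.0]]
force: [2.4, -0.2, -0.2]
grip_width: 45.2
gripper_force: 0.0
```

{"fn": "send_rows", "kwargs": {"deltas": [[0, 0, -1, 0, 0], [4, 0, -1, 0, 0], [8, 0, -1, 0, 0], [12.4, 0, -1, 0, 0], [12.4, 0, -1, 0, 0], [17, 4, -3, 0, 0], [21, 8, -5, 0, 0], [25, 11, -5, 0, 0]]}}

```text
time: 51.4
eef_pos: [443.3, -435.8, 192.9]
ee_rot: [[-0.016, -1.0, 0.003], [-1.0, 0.016, -0.002], [0.002, -0.003, -1.0]]
force: [1.1, -0.5, -0.6]
grip_width: -0.2
gripper_force: 0.0
```

```bash
python3 -c "
from h import *
handle(); plan((fx(-120,0,160),FY-np.pi))
out=[]
for n in('top','scene'):
    im=grab_frame(n)[:,:,::-1]; x,y=proj(n,[fx(0,0,28)])[0].astype(int); c=cv2.resize(im[y-30:y+30,x-40:x+40],(800,600),interpolation=cv2.INTER_CUBIC)
    for P in (circ(46,21,28),rect(-49,28,-12,12,28)):
        q=(proj(n,pose(P,(543,-204.3,FY)))-[x-40,y-30]+.5)*10; cv2.polylines(c,[q.astype(int)],True,(0,0,255),1)
    out.append(cv2.resize(c,(400,300)))
cv2.imwrite('pics/seat3.png',np.hstack(out))"
```

```text
handle darkest at [(1.5, 14), (1.56, 14), (1.62, 16), (1.44, 19)] median 73.0
now [ 438.3 -441.1  193.4] -1.592 tilt [ 0.0005 -0.0043] grip -0.0 t 51.45 F [-2.7 -2.8  1.4]
to [ 540.5 -324.3  160. ] -1.592 -> [-11.9   -9.97   3.34] tw -0.01
```

View pics/seat3.png

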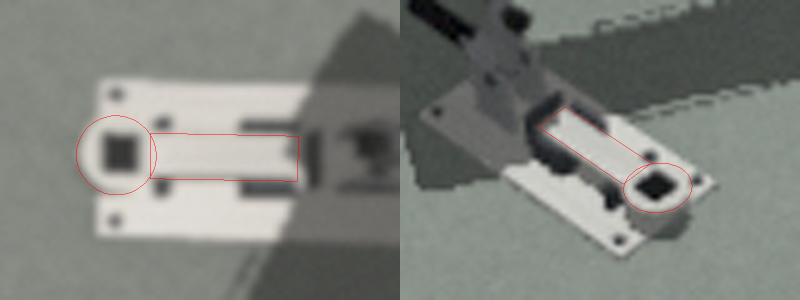

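The carrier is seated, chip up, clamp open (outline coincides, chip at (655,187)). Shut the clamp.

{"fn": "send_rows", "kwargs": {"deltas": [[-3, -3, 0, 0, 0], [-6, -6, 0, 0, 0], [-9, -9, 0, 0, 0], [-11.5, -10, 0, 0, 0], [-11.5, -10, 2, 0, 0], [-11.5, -10, 2, 0, 0], [-11.5, -10, 2, 0, 0], [-11.5, -10, 2, 0, 0]]}}

```text
time: 52.35
eef_pos: [545.8, -321.9, 171.6]
ee_rot: [[-0.018, -1.0, 0.001], [-1.0, 0.018, -0.001], [0.001, -0.001, -1.0]]
force: [-0.6, -0.4, -0.0]
grip_width: -0.2
gripper_force: 0.0
```

```bash
python3 -c "
from h import *
plan((fx(-124,0,78),FY-np.pi))"
```

```text
now [ 545.8 -321.9  171.6] -1.589 tilt [ 0.0009 -0.0007] grip -0.2 t 52.35 F [-0.6 -0.4 -0. ]
to [ 540.4 -328.3   78. ] -1.592 -> [0.64 0.53 9.36] tw 0.03
```

{"fn": "send_rows", "kwargs": {"deltas": [[0.6, 0.5, 2, 0, 0], [0.6, 0.5, 5, 0, 0], [0.6, 0.5, 8, 0, 0], [0.6, 0.5, 9.4, 0, 0], [0.6, 0.5, 9.4, 0, 0], [0.6, 0.5, 9.4, 0, 0], [0.6, 0.5, 9.4, 0, 0], [0.6, 0.5, 9.4, 0, 0]]}}

```text
time: 53.15
eef_pos: [541.3, -327.9, 78.3]
ee_rot: [[-0.018, -1.0, 0.003], [-1.0, 0.018, -0.001], [0.001, -0.003, -1.0]]
force: [-0.3, -0.2, -0.6]
grip_width: -0.1
gripper_force: 0.0
```

{"fn": "send_rows", "kwargs": {"deltas": [[-1, 0, 0, 0, 0], [-2, 0, 0, 0, 0], [-3, 0, 0, 0, 0], [-4, 0, 0, 0, 0], [-5, 0, 0, 0, 0], [-6, 0, 0, 0, 0], [-7.5, 0, -0.8, 0, 0], [-9, 0, -2, 0, 0]]}}

```text
time: 53.95
eef_pos: [541.7, -235.8, 96.8]
ee_rot: [[-0.018, -1.0, -0.002], [-1.0, 0.018, 0.001], [-0.001, 0.002, -1.0]]
force: [-0.4, 0.3, 0.3]
grip_width: -0.3
gripper_force: 0.0
```

{"fn": "send_rows", "kwargs": {"deltas": [[0, 0, 0, 0, 0], [0, 0, -2, 0, 0], [0, 0, -5, 0, 0], [0, 0, -9, 0, 0], [0, 0, -13, 0, 0], [-4, 0, -15, 0, 0], [-8, 0, -15, 0, 0], [-12, 0, -15, 0, 0]]}}

```text
time: 54.75
eef_pos: [544.5, -116.0, 248.2]
ee_rot: [[-0.019, -1.0, 0.003], [-1.0, 0.019, 0.0], [-0.001, -0.003, -1.0]]
force: [0.5, 0.4, -0.8]
grip_width: -0.1
gripper_force: 0.0
```

```bash
python3 -c "
from h import *
handle(); plan()
im=grab_frame('scene');gauges()
grab_frame('top')
for d in cut_out('top','gauge_a'):
    if d['conf']>.25: print(d['conf'],np.round(np.array(d['box'])*[560,420,560,420]))
"
```

```text
handle darkest at [(-0.06, 12), (0.0, 14), (0.06, 18), (-0.12, 29)] median 140.0
now [ 544.6 -111.   247.8] -1.586 tilt [0.0025 0.0029] grip -0.2 t 54.8 F [ 0.5  3.9 -0.9]
g 0.7 [279. 255.   9.  26.] ; g 0.68 [304. 265.  17.  27.] ; g 0.56 [259. 242.  13.  25.] ; 
  peg -105 eye/end px expected [[262.0, 240.0], [262.0, 263.0]]
  peg -35 eye/end px expected [[286.0, 252.0], [284.0, 275.0]]
  peg 35 eye/end px expected [[311.0, 265.0], [308.0, 288.0]]
  peg 105 eye/end px expected [[338.0, 279.0], [333.0, 301.0]]
0.72 [173. 132.  21.  15.]
0.51 [199. 126.  24.  17.]
```

{"fn": "send_rows", "kwargs": {"deltas": [[0, 0, 0, 0, 0], [0, 0, 0, 0, 0], [0, 0, 0, 0, 0], [0, 0, 0, 0, 0], [0, 0, 0, 0, 0], [0, 0, 0, 0, 0], [0, 0, 0, 0, 0], [0, 0, 0, 0, 0]]}}

```text
time: 55.8
eef_pos: [544.3, -117.5, 246.7]
ee_rot: [[-0.018, -1.0, 0.0], [-1.0, 0.018, -0.0], [0.0, -0.0, -1.0]]
force: [-0.4, -0.4, 0.1]
grip_width: 0.2
gripper_force: 0.0
```

```bash
python3 -c "
from h import *
handle(); grab_frame('scene'); gauges(); print([ (round(d['conf'],2),np.round(np.array(d['box'])*[560,420,560,420])) for d in search_frame('scene','carrier')][:4]); print(proj('scene',[fx(46,0,28)]))
print(hand_in())"
```

```text
handle darkest at [(-0.06, 14), (0.0, 14), (0.06, 18), (-0.12, 29)] median 140.0
g 0.6 [275. 252.  13.  29.] ; g 0.53 [258. 240.  10.  25.] ; g 0.47 [331. 278.  13.  23.] ; g 0.46 [216. 190.  27.  20.] ; 
  peg -105 eye/end px expected [[262.0, 240.0], [262.0, 263.0]]
  peg -35 eye/end px expected [[286.0, 252.0], [284.0, 275.0]]
  peg 35 eye/end px expected [[311.0, 265.0], [308.0, 288.0]]
  peg 105 eye/end px expected [[338.0, 279.0], [333.0, 301.0]]
[(0.91, array([413., 296.,  37.,  35.])), (0.73, array([246., 135.,  12.,  14.])), (0.53, array([415., 251.,  40.,  11.])), (0.47, array([216., 188.,  27.,  20.]))]
[[236.08056365 202.01811304]]
the job is handed in; nothing more can be done
None
```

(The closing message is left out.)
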